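Load the spacer rings on a sediment-core extruder

TASK

Set up the core extruder so that the next core comes off in thin slices first: thread all three spacer rings onto its upright post, the thickest at the bottom, then the middle one, and the thinnest on top. Lower each ring gently down the post, without letting it drop, until it sits flat on what is below it, and leave the other things on the bench where they are.

Things in the scene. Friction and masses are not known exactly. Their poses are not given: they have to be found in the camera images.
- extruder: sediment-core extruder, fixed to the bench: 160 x 160 mm aluminium plate (its top 25 mm above the bench) with a dark levelling screw at each corner (up to 35 mm high, 91 mm from the axis), a round steel flange 90 mm across on the plate, and in its middle an upright steel piston post 40 mm in diameter. Origin: centre of the underside, on the bench, z up along the post's axis
- seat (a point): middle of the flange's top face, where the lowest ring must rest: on the post's axis, 35 mm above the bench; z up along the post
- post_top (a point): centre of the post's flat top, 92 mm above the seat (127 mm above the bench). The uppermost 6 mm taper from 40 to 30 mm in diameter as a lead-in
- thick_centre (a point): centre (half-way up, on the bore's axis) of the thick spacer ring: blue plastic, 40 mm thick, 64 mm outside diameter, 44 mm bore (2 mm of play all round on the post), about 95 g. It lies flat on the bench; z along its axis; both faces are alike. Grip it across the outside
- middle_centre (a point): centre (half-way up, on the bore's axis) of the middle spacer ring: white plastic, 25 mm thick, 64 mm outside diameter, 44 mm bore (2 mm of play all round on the post), about 60 g. It lies flat on the bench; z along its axis; both faces are alike. Grip it across the outside
- thin_centre (a point): centre (half-way up, on the bore's axis) of the thin spacer ring: orange plastic, 15 mm thick, 64 mm outside diameter, 44 mm bore (2 mm of play all round on the post), about 36 g. It lies flat on the bench; z along its axis; both faces are alike. Grip it across the outside
- petri: closed Petri dish, 96 mm across, 16 mm high, buff with a pale lid; lies among the rings; loose, to be left alone. Origin: centre of its underside
- cryobox: white cardboard storage box with a 9 x 9 grid, 133 x 133 x 50 mm, far right; loose, to be left alone. Origin: centre of its underside
- slicer: steel slicing plate 120 x 100 x 4 mm with an 18 mm high black edge grip, beyond the extruder; loose, to be left alone. Origin: centre of its underside
- tipbox: pale square plastic box with a lid, 121 x 121 x 72 mm, at the far edge; loose, to be left alone. Origin: centre of its underside
- spatula: steel spatula with a black handle, 160 mm long, lying on the bench between the robot and the extruder; loose, to be left alone. Origin: centre of its underside
- amber: brown reagent jar with a yellow cap, 64 mm across, 135 mm high, far left; loose, to be left alone. Origin: centre of its underside
- wash: teal wash bottle with a white pump, 68 mm across, 175 mm high, far right; loose, to be left alone. Origin: centre of its underside
- bin: yellow open bin 120 x 180 x 80 mm, far left; loose, to be left alone. Origin: centre of its underside

How it is judged:
On the way, in this order (a step that is already met when the one before it is completed fails the run):
1. the thick ring is threaded on the post and sits flat on the flange (horizontal distance between thick_centre and seat below 0.004 m and z of thick_centre in the frame of seat between 0.017 and 0.023 m and angle between the z axis of thick_centre and the z axis of seat, either way round below 0.06 rad), for 0.2 s.
2. the middle ring is threaded on the post and sits flat on the thick ring (horizontal distance between middle_centre and seat below 0.004 m and z of middle_centre in the frame of seat between 0.0495 and 0.0555 m and angle between the z axis of middle_centre and the z axis of seat, either way round below 0.06 rad), for 0.2 s.
3. the thin ring is threaded on the post and sits flat on the middle ring (horizontal distance between thin_centre and seat below 0.004 m and z of thin_centre in the frame of seat between 0.0695 and 0.0755 m and angle between the z axis of thin_centre and the z axis of seat, either way round below 0.06 rad), for 0.2 s.
At the end, for the whole second after the job is handed in: All three rings are on the post, thick, middle, thin from the bottom up, each flat (within 0.06 rad), within 4 mm of the post's axis and within 3 mm of its height when it rests fully on what is below (centres 20, 52.5 and 72.5 mm above the seat), released and at rest (all of step 1 and all of step 2 and all of step 3 and linear speed of each of ring_thick, ring_middle, ring_thin below 0.02 m/s); the robot touches nothing.
It fails at once if the thick ring is dropped: it moves faster than 0.45 m/s while it is on the post (horizontal distance between thick_centre and post_top below 0.01 m and z of thick_centre in the frame of post_top below 0.005 m and linear speed of ring_thick above 0.45 m/s).
It fails at once if the middle ring is dropped: it moves faster than 0.45 m/s while it is on the post (horizontal distance between middle_centre and post_top below 0.01 m and z of middle_centre in the frame of post_top below 0.005 m and linear speed of ring_middle above 0.45 m/s).
It fails at once if the thin ring is dropped: it moves faster than 0.45 m/s while it is on the post (horizontal distance between thin_centre and post_top below 0.01 m and z of thin_centre in the frame of post_top below 0.005 m and linear speed of ring_thin above 0.45 m/s).
It fails at once if a bystander is pushed more than 30 mm from its place (distance of any of petri, cryobox, slicer, tipbox, spatula, amber, wash, bin from where it was at the start of the episode above 0.03 m).
It fails at once if a bottle or jar is tipped over (angle between any of amber, wash's own z axis and vertical above 0.5 rad).
It also fails if it takes over 72 s, if anything falls off the work surface, if the arm or the gripper's body presses on something with over 40 N, if the wrist force passes 120 N, or if a joint passes its speed limit or range.

ROBOT

A 7-joint arm with a two-finger parallel gripper is mounted at the origin on the work surface. World frame = base frame: x ahead of the robot, y to its left, z up, the work surface at z = 0. Lengths are in m, angles in rad, forces in N, time in s.
With the tool pointing down it reaches from about 0.4 to 0.875 m from the base axis. Payload 6.5 kg.
Tool frame: the origin (TCP) lies midway between the tips of the shut fingers; the grasp point (between the pads) lies 19 mm behind it; z points along the fingers, y is the line along which they close (so a half turn about z gives the same grasp; the last joint's range is limited). The gripper opens to 85 mm and grips with 20 to 120 N. Pads are 22 mm wide; open, the fingers measure 114 mm over their backs; the gripper's body (76 mm by 85 mm) begins 54 mm behind the grasp point. The pads swing forward as they close: fully open they stand 13 mm farther back than shut.
Start: joints at [-1.18, 0.536, -0.004, 1.538, 0.003, 1.067, -0.071], TCP at [0.287, 0.583, 0.197] pointing down, gripper open.
Joint ranges: [-2.7, 2.7], [-0.37, 2.16], [-1.27, 1.26], [0.24, 2.4], [-1.31, 4.45], [0.19, 1.91], [-2.76, 2.76]. Speed limits (rad/s): [2.39, 2.39, 3.14, 3.14, 3.14, 3.14, 3.14].

INTERFACE

Orientations are given as a unit quaternion [w, x, y, z].
In Python, from rig import telemetry, camera, camera_info, manip, spot_in, silhouettes gives the robot as it stands.
- The arm moves only by the tool step_arm, never from a script. Its argument "steps" is one flat list of numbers, 6 for each row, row after row: the shift along the tool's x, y, z as a fraction of full scale, then the turn, a rotation vector about the tool's x, y, z as a fraction of full scale. In form: [x, y, z, rx, ry, rz, x, y, z, rx, ry, rz, ...]. A call has 1 to 8 rows; each row is the pose to reach, as a shift and turn from the pose commanded when the call began, along the tool's axes at that moment; what a row does not reach only later rows make up. Full scale, the value 1, is 8 cm for a shift and 120 degrees for a turn. A row lasts 1/10 s, in which the tool goes at most 50 mm and 8.59 degrees, less where a joint would pass 70% of its speed; a pose out of reach is approached as far as the arm can. A call with a number of a shift or a turn outside -1 to 1 is refused whole. A call with a gripper value outside its range is refused whole. "jaw" is the closure, from -1 (fully open) to 1 (shut), so that 0 is half open, set as the call begins (left out, the last holds). The fingers move at their own pace and stop on an object; "newtons" is the grip in N (left out, the last holds). Time passes only in rows, so rows that repeat a pose let the fingers close. It gives the time, the measured TCP pose, the force, the opening and the grip force at its end, in the units of the state.
- telemetry.sense(): the state, without advancing time (a new reading comes with each control period).
- camera(name): name is "scene" or "top" or "wrist"; returns the picture (400x640x3 uint8, blue, green, red); there is no depth.
- camera_info(name): a dict with "vertical_fov" (degrees; the focal length in pixels is half the picture's height over the tangent of half this angle, whatever the lens; pixels are square), "cx", "cy" (the principal point, pixels), "dist" ([k1, k2, p1, p2, k3] as OpenCV has them; the pictures are not rectified), "extrinsics" (4x4, takes a point from camera to world coordinates); the wrist camera has in their place "tool_from_camera" (4x4, takes a point from camera to tool coordinates, whose origin is the TCP and whose axes are the flange's). Camera axes: x right, y up, looking along -z (the intrinsics and any distortion apply to the point x, -y, -z); pixel columns grow to the right and rows downward; lengths in m; the calibration is good to about 2 mm. A picture is of the moment at which its call begins: read the wrist's pose just before it. camera_info takes no time and is no camera call.
- manip.job_done(): hands the job in; it is judged then, once.
Trained networks look in the newest picture that a camera, given by its name, has taken for a name from the list of things; names that differ only in an ending like _2 or _b are one class to them, and where a whole thing is asked for, a point or a joint stands for the part that bears it (a point fixed in the world has none). Each returns a list of dicts, best first, with "score" (0 to 1); they miss things now and then, are a little off and sometimes report something else, mostly with a low value. They report only what shows in the picture. A call takes as long as a camera call.
- spot_in(thing, camera): "uv" ([column, row] in pixels, amid what is visible of it).
- silhouettes(thing, camera): "mask" (400x640 bool, what is visible of it) and "uv" ([column, row] in pixels, amid what is visible of it).
The state is a dict: "time": time; "joints": joint angles; "joint_velocities": joint speeds; "effort": joint torques, N m; "eef_pos": TCP position; "eef_rot": TCP orientation; "ft_force": force on the tool from outside, world axes, zero at the start; "torque": the same for the moment, N m; "opening": opening from 0.0 (shut) to 1.0 (fully open); "finger_force": force on a finger pad.
Only numpy, scipy, OpenCV 4.12 (cv2) and the standard library are available. Lean on these libraries where they do the work, as an engineer would, in place of code of your own. Each camera call takes 0.05 s, during which the arm holds its last target. There are 200 camera calls.

## Working session

There is one attempt and no reset: what is moved stays moved. The work goes in short steps, Python scripts to look and compute and a tool call to move; the robot and the scene stay as the last step left them, time stands still between calls to the robot, and variables do not carry over. Pictures are saved under pics/ and viewed, at most 10 in all, crops included, and the job is handed in when it is done.

Besides the shell and the picture viewer there is one more tool, called after "Emit:" by a JSON object that holds its "fn" and its "kwargs". step_arm: Moves the arm, as the interface text tells. Its arguments: {"type":"object","properties":{"steps":{"type":"array","items":{"type":"number","minimum":-1,"maximum":1}},"jaw":{"type":"number"},"newtons":{"type":"number"}},"required":["steps"]}

```bash
mkdir -p pics; cat > h.py <<'E'
import numpy as np, cv2
from rig import telemetry, camera, camera_info, manip, spot_in, silhouettes
from scipy.spatial.transform import Rotation as R
def K(ci):
    f=200/np.tan(np.radians(ci['vertical_fov'])/2)
    return np.array([[f,0,ci['cx']],[0,f,ci['cy']],[0,0,1.]]), np.array(ci['dist'],float)
def pose():
    s=telemetry.sense(); q=s['eef_rot']; T=np.eye(4)
    T[:3,:3]=R.from_quat([q[1],q[2],q[3],q[0]]).as_matrix(); T[:3,3]=s['eef_pos']; return T
def ext(name,T=None):
    ci=camera_info(name)
    return np.array(ci['extrinsics']) if 'extrinsics' in ci else (pose() if T is None else T)@np.array(ci['tool_from_camera'])
def ray(name,uv,z,T=None):
    ci=camera_info(name);k,d=K(ci);E=ext(name,T)
    p=cv2.undistortPoints(np.array(uv,float).reshape(-1,1,2),k,d).reshape(-1,2)
    v=np.c_[p[:,0],-p[:,1],-np.ones(len(p))]@E[:3,:3].T
    o=E[:3,3]; return o+v*((z-o[2])/v[:,2])[:,None]
def proj(name,P,T=None):
    ci=camera_info(name);k,d=K(ci);E=np.linalg.inv(ext(name,T))
    p=np.atleast_2d(P)@E[:3,:3].T+E[:3,3]; p=p*[1,-1,-1]
    return cv2.projectPoints(p,np.zeros(3),np.zeros(3),k,d)[0].reshape(-1,2)
E
cat > a.py <<'E'
from h import *
for n in ('scene','top'):
    cv2.imwrite(f'pics/{n}1.png',camera(n)); print(n,ext(n)[:3,3].round(3))
    for t in ['thick_centre','middle_centre','thin_centre','extruder','petri']:
        for r in silhouettes(t,n)[:2]: print(t,round(r['score'],2),np.round(r['uv']),r['mask'].sum(),ray(n,r['uv'],{'thick_centre':.04,'middle_centre':.025,'thin_centre':.015}.get(t,.03)).round(4))
s=telemetry.sense();print(s['time'],s['eef_pos'],s['eef_rot'],pose()[:3,:3].round(3),s['opening'])
E
python3 a.py
```

```text
scene [1.288 0.707 1.436]
thick_centre 0.72 [291. 146.] 236 [[ 0.4962 -0.3166  0.04  ]]
middle_centre 0.7 [421. 258.] 220 [[0.499  0.3514 0.025 ]]
thin_centre 0.6 [284. 171.] 140 [[ 0.5869 -0.254   0.015 ]]
thin_centre 0.45 [386. 268.] 625 [[0.6094 0.2943 0.015 ]]
extruder 0.85 [344. 205.] 1800 [[0.5366 0.0225 0.03  ]]
petri 0.96 [385. 269.] 626 [[0.6213 0.2977 0.03  ]]
top [0.329 0.016 1.331]
thick_centre 0.53 [422. 231.] 285 [[ 0.4774 -0.3402  0.04  ]]
middle_centre 0.61 [211. 245.] 196 [[0.4752 0.3385 0.025 ]]
thin_centre 0.56 [396. 196.] 181 [[ 0.602  -0.2743  0.015 ]]
extruder 0.64 [311. 222.] 2345 [[0.5285 0.0152 0.03  ]]
petri 0.74 [229. 205.] 649 [[0.6031 0.2796 0.03  ]]
0.6 [0.2867231  0.58333831 0.19690705] [2.68283057e-05 2.26406763e-01 9.74032842e-01 4.59185430e-06] [[-0.897  0.441  0.   ]
 [ 0.441  0.897 -0.   ]
 [-0.     0.    -1.   ]] 1.0024592388478748
```

View pics/top1.png

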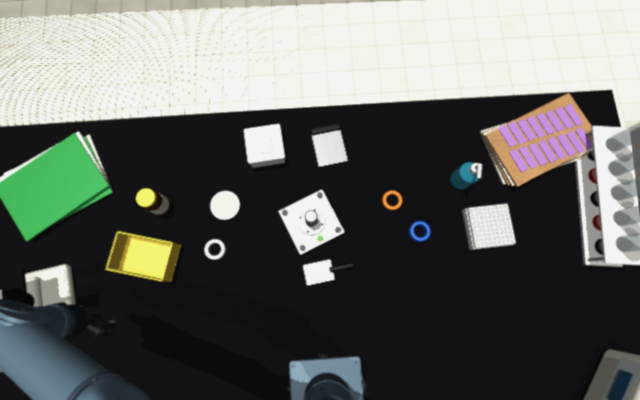

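View pics/scene1.png

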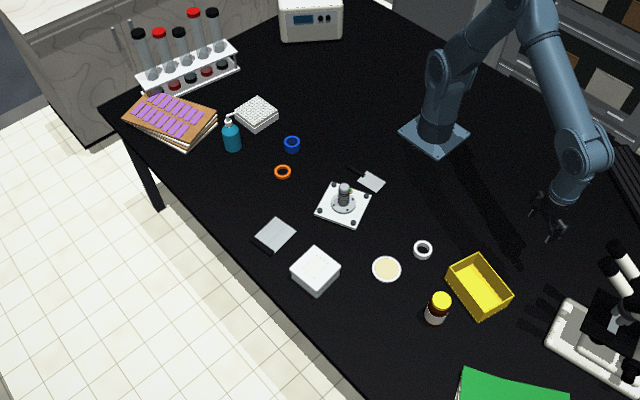

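The top view shows the thick ring (blue) at about (420,231), thin (orange) at (392,200), middle (white) at (214,249), and the extruder post at about (312,218). The petri dish is at (225,205). The scene view confirms this layout. Next I'll refine these positions by colour.

```bash
cat > b.py <<'E'
from h import *
def cen(n,im,uv,kind,zt):
    hsv=cv2.cvtColor(im,cv2.COLOR_BGR2HSV)
    m={'blue':cv2.inRange(hsv,(100,120,60),(130,255,255)),'orange':cv2.inRange(hsv,(5,140,90),(20,255,255)),'white':cv2.inRange(hsv,(0,0,110),(180,60,255))}[kind]
    N,l,st,c=cv2.connectedComponentsWithStats(m)
    i=min((i for i in range(1,N) if st[i,4]>60),key=lambda i:np.hypot(*(c[i]-uv)))
    pts=cv2.convexHull(np.argwhere(l==i)[:,::-1].astype(np.float32)).reshape(-1,2)
    c=pts.mean(0); P=ray(n,pts,zt)[:,:2]
    (x,y),r=cv2.minEnclosingCircle(P.astype(np.float32))
    return (round(x,4),round(y,4),round(r,4)),st[i]
G={'scene':dict(blue=(291,144),orange=(283,171),white=(423,250)),'top':dict(blue=(420,231),orange=(392,200),white=(214,249))}
for n in G:
    im=cv2.imread(f'pics/{n}1.png')
    for k,z in dict(blue=.04,orange=.015,white=.025).items(): print(n,k,*cen(n,im,G[n][k],k,z))
print(ray('top',[[311,222]],.025),ray('scene',[[344,187]],.127),ray('top',[[313,214]],.127))
ci=camera_info('wrist');print(ci)
E
python3 b.py
python3 -c "
import cv2
t=cv2.imread('pics/top1.png')[170:270,260:370];s=cv2.imread('pics/scene1.png')[160:240,300:400]
import numpy as np
a=cv2.resize(t,(400,364),interpolation=3);b=cv2.resize(s,(400,320),interpolation=3)
b=cv2.copyMakeBorder(b,0,44,0,0,0);cv2.imwrite('pics/crop1.png',np.hstack([a,b]))"
```

```text
scene blue (0.4895, -0.3223, 0.0493) [283 135  17  19 257]
scene orange (0.5922, -0.2571, 0.0371) [274 164  17  15 160]
scene white (0.4699, 0.3325, 0.0394) [413 240  20  20 220]
top blue (0.4782, -0.3307, 0.0369) [409 220  22  22 301]
top orange (0.5899, -0.2586, 0.0348) [382 190  21  20 236]
top white (0.4634, 0.3298, 0.0337) [204 239  21  21 236]
[[0.53054422 0.01417395 0.025     ]] [[0.53750243 0.01572319 0.127     ]] [[0.5386982  0.00679057 0.127     ]]
{'vertical_fov': 70.23835021634713, 'cx': 314.9794199005288, 'cy': 195.42683289084187, 'dist': array([-0.03835651,  0.        ,  0.        ,  0.        ,  0.        ]), 'tool_from_camera': array([[ 8.37835286e-04,  9.57645595e-01,  2.87948281e-01,
         7.07589300e-02],
       [ 9.99999190e-01, -1.07820814e-03,  6.76186240e-04,
         8.95650641e-04],
       [ 9.58014954e-04,  2.87947481e-01, -9.57645723e-01,
        -1.77961748e-01],
       [ 0.00000000e+00,  0.00000000e+00,  0.00000000e+00,
         1.00000000e+00]])}
```

View pics/crop1.png

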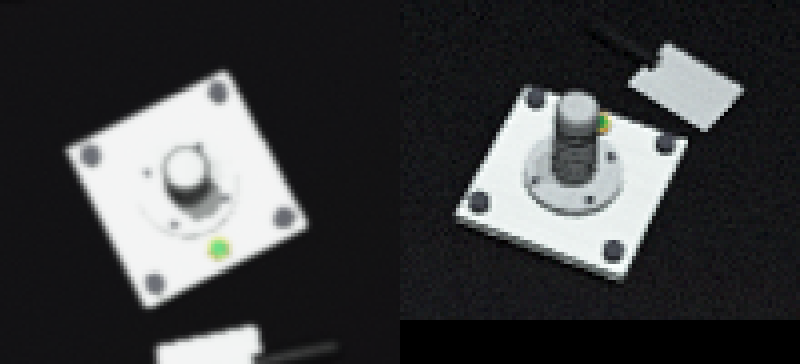

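The post top shows at about pixel (311,215) in top and the flange centre at about (311,221). The screws average to about (0.530, 0.014). Next I'll fly over the extruder and measure with the wrist camera.

Emit:
{"fn": "step_arm", "kwargs": {"steps": [-0.985,-0.83,0,0,0,0,-0.985,-0.83,0,0,0,0,-0.985,-0.83,0,0,0,0], "jaw": -1}}

```text
time: 0.9
eef_pos: [0.333, 0.482, 0.1969]
eef_rot: [0.002, 0.231, 0.973, -0.002]
ft_force: [0.3, 0.4, 1.1]
opening: 0.997
finger_force: 0.0
```

Emit:
{"fn": "step_arm", "kwargs": {"steps": [-0.985,-0.83,0,0,0,0,-0.985,-0.83,0,0,0,0,-0.985,-0.83,0,0,0,0]}}

```text
time: 1.2
eef_pos: [0.3736, 0.3877, 0.197]
eef_rot: [0.001, 0.231, 0.973, -0.002]
ft_force: [-0.2, 0.2, 0.7]
opening: 1.003
finger_force: 0.0
```

Emit:
{"fn": "step_arm", "kwargs": {"steps": [-0.985,-0.83,0,0,0,0,-0.985,-0.83,0,0,0,0,-0.985,-0.83,0,0,0,0]}}

```text
time: 1.5
eef_pos: [0.4143, 0.2937, 0.1971]
eef_rot: [0.001, 0.231, 0.973, -0.001]
ft_force: [0.0, 0.4, 0.4]
opening: 0.999
finger_force: 0.0
```

Emit:
{"fn": "step_arm", "kwargs": {"steps": [-0.985,-0.83,0,0,0,0,-0.985,-0.83,0,0,0,0,-0.985,-0.83,0,0,0,0]}}

```text
time: 1.8
eef_pos: [0.4552, 0.1997, 0.1972]
eef_rot: [0.001, 0.231, 0.973, -0.001]
ft_force: [-1.0, 0.7, -0.3]
opening: 1.0
finger_force: 0.0
```

Emit:
{"fn": "step_arm", "kwargs": {"steps": [-0.985,-0.83,0,0,0,0,-0.985,-0.83,0,0,0,0,-0.985,-0.83,0,0,0,0]}}

```text
time: 2.1
eef_pos: [0.4964, 0.1054, 0.1973]
eef_rot: [0.001, 0.231, 0.973, -0.001]
ft_force: [0.1, 0.5, -0.3]
opening: 1.003
finger_force: 0.0
```

Emit:
{"fn": "step_arm", "kwargs": {"steps": [-0.985,-0.83,0,0,0,0,-0.985,-0.83,0,0,0,0,-0.985,-0.83,0,0,0,0,-0.985,-0.83,0,0,0,0]}}

```text
time: 2.5
eef_pos: [0.5357, 0.017, 0.1969]
eef_rot: [0.0, 0.228, 0.974, 0.0]
ft_force: [0.2, 0.5, 1.0]
opening: 1.003
finger_force: 0.0
```

```bash
cat > c.py <<'E'
from h import *
import sys
T=pose(); im=camera('wrist'); np.savez('w_'+sys.argv[1],T=T,im=im); cv2.imwrite(f'pics/w_{sys.argv[1]}.png',im)
s=telemetry.sense(); print(s['time'],T.round(4),s['joints'].round(2) if hasattr(s['joints'],'round') else s['joints'],s['ft_force'])
E
python3 c.py ext
```

```text
2.55 [[-8.962e-01  4.436e-01  1.000e-04  5.357e-01]
 [ 4.436e-01  8.962e-01  0.000e+00  1.700e-02]
 [-1.000e-04  1.000e-04 -1.000e+00  1.969e-01]
 [ 0.000e+00  0.000e+00  0.000e+00  1.000e+00]] [-0.29  0.34  0.22  1.85 -0.09  0.95  1.08] [-0.42875863 -0.23357303 -1.53271947]
```

View pics/w_ext.png

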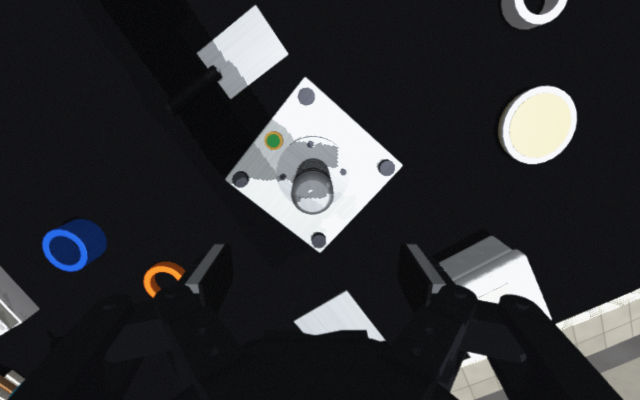

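The wrist view shows the extruder screws at (306,96), (387,167), (318,240) and (240,179), and the post top at about (312,195). The blue ring is at (70,248), the orange at (163,280), and the white at the top right edge.

```bash
cat > d.py <<'E'
from h import *
D=np.load('w_ext.npz');T=D['T'];im=D['im']
P=ray('wrist',[[306,96],[387,167],[318,240],[240,179]],.034,T);c=P.mean(0);print(P.round(4),c.round(4),np.linalg.norm(P-c,axis=1).round(4))
print(ray('wrist',[[312,195]],.127,T))
a=np.linspace(0,2*np.pi,40)
o=cv2.resize(im,None,fx=1,fy=1)
for (r,z) in((.045,.035),(.015,.127),(.02,.121)):
    q=proj('wrist',np.c_[c[0]+r*np.cos(a),c[1]+r*np.sin(a),0*a+z],T)
    cv2.polylines(o,[np.int32(q*16)],True,(0,0,255),1,shift=4)
hsv=cv2.cvtColor(im,cv2.COLOR_BGR2HSV)
# blue top face = brighter
for k,m,z in(('blue',cv2.inRange(hsv,(100,120,170),(130,255,255)),.04),('orange',cv2.inRange(hsv,(5,140,150),(20,255,255)),.015)):
    N,l,st,cc=cv2.connectedComponentsWithStats(m);i=1+np.argmax(st[1:,4])
    pts=cv2.convexHull(np.argwhere(l==i)[:,::-1].astype(np.float32)).reshape(-1,2)
    W=ray('wrist',pts,z,T)[:,:2].astype(np.float32);print(k,st[i],cv2.minEnclosingCircle(W),cv2.minAreaRect(W))
cv2.imwrite('pics/w_ext2.png',cv2.resize(o[60:270,200:420],None,fx=2.8,fy=2.8,interpolation=3))
E
python3 d.py
```

```text
[[ 0.4541  0.0466  0.034 ]
 [ 0.5709  0.0982  0.034 ]
 [ 0.6211 -0.02    0.034 ]
 [ 0.5046 -0.0701  0.034 ]] [0.5377 0.0137 0.034 ] [0.0898 0.0908 0.09   0.0901]
[[0.53788022 0.01369665 0.127     ]]
blue [ 43 229  44  42 708] ((0.48228925466537476, -0.3344193994998932), 0.03179473802447319) ((0.48210495710372925, -0.3344707190990448), (0.06046342849731445, 0.062241330742836), 49.565155029296875)
orange [144 266  38  31 387] ((0.5938605070114136, -0.260448157787323), 0.032066456973552704) ((0.5811270475387573, -0.2624095678329468), (0.03634116053581238, 0.06367620825767517), 8.756815910339355)
```

View pics/w_ext2.png

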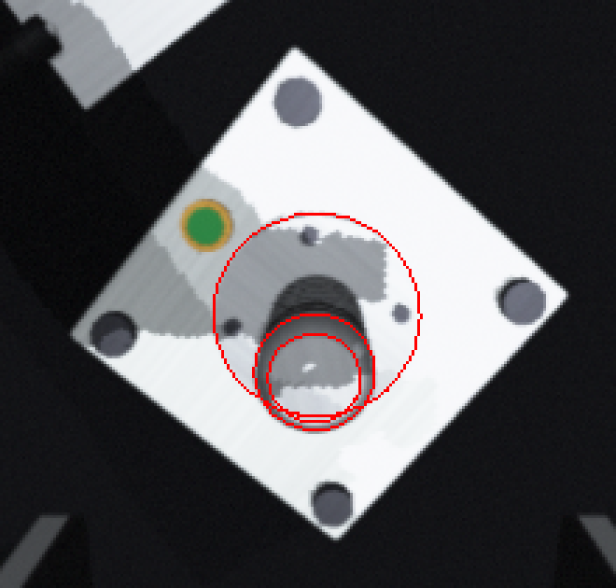

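Emit:
{"fn": "step_arm", "kwargs": {"steps": [-0.27,-0.847,0,0,0,0,-0.27,-0.847,0,0,0,0]}}

```text
time: 2.75
eef_pos: [0.524, -0.0538, 0.1969]
eef_rot: [-0.0, 0.226, 0.974, -0.0]
ft_force: [-0.1, -0.1, -0.5]
opening: 0.997
finger_force: 0.0
```

Emit:
{"fn": "step_arm", "kwargs": {"steps": [-0.27,-0.847,0,0,0,0,-0.27,-0.847,0,0,0,0]}}

```text
time: 2.95
eef_pos: [0.5135, -0.1251, 0.1971]
eef_rot: [0.0, 0.227, 0.974, -0.0]
ft_force: [0.4, 0.4, 0.5]
opening: 0.995
finger_force: 0.0
```

Emit:
{"fn": "step_arm", "kwargs": {"steps": [-0.27,-0.847,0,0,0,0,-0.27,-0.847,0,0,0,0]}}

```text
time: 3.15
eef_pos: [0.5032, -0.1955, 0.1971]
eef_rot: [0.0, 0.227, 0.974, -0.0]
ft_force: [-0.2, 0.3, 0.2]
opening: 1.005
finger_force: 0.0
```

Emit:
{"fn": "step_arm", "kwargs": {"steps": [-0.27,-0.847,0,0,0,0,-0.27,-0.847,0,0,0,0]}}

```text
time: 3.35
eef_pos: [0.493, -0.2659, 0.1971]
eef_rot: [0.0, 0.227, 0.974, -0.001]
ft_force: [-1.0, -0.5, 0.9]
opening: 0.998
finger_force: 0.0
```

Emit:
{"fn": "step_arm", "kwargs": {"steps": [-0.27,-0.847,0,0,0,0,-0.27,-0.847,0,0,0,0,-0.27,-0.847,0,0,0,0,-0.27,-0.847,0,0,0,0]}}

```text
time: 3.75
eef_pos: [0.4839, -0.332, 0.1966]
eef_rot: [-0.0, 0.225, 0.974, 0.001]
ft_force: [0.3, 0.4, -0.1]
opening: 0.996
finger_force: 0.0
```

```bash
cat > e.py <<'E'
from h import *
import sys
n,k,z=sys.argv[1],sys.argv[2],float(sys.argv[3])
D=np.load(f'w_{n}.npz');T=D['T'];im=D['im'];hsv=cv2.cvtColor(im,cv2.COLOR_BGR2HSV)
m={'blue':cv2.inRange(hsv,(100,120,170),(130,255,255)),'orange':cv2.inRange(hsv,(5,140,150),(20,255,255)),'white':cv2.inRange(hsv,(0,0,200),(180,60,255))}[k]
g=proj('wrist',[float(sys.argv[4]),float(sys.argv[5]),z],T)[0]
N,l,st,cc=cv2.connectedComponentsWithStats(m)
i=min((i for i in range(1,N) if st[i,4]>200),key=lambda i:np.hypot(*(cc[i]-g)))
W=ray('wrist',cv2.convexHull(np.argwhere(l==i)[:,::-1].astype(np.float32)).reshape(-1,2),z,T)[:,:2].astype(np.float32)
c,r=cv2.minEnclosingCircle(W);print(st[i],c,r,cv2.minAreaRect(W)[:2])
print('tool shift/0.08:',(T[:3,:3].T@(np.array([*c,T[2,3]])-T[:3,3])/.08).round(3),T[:3,3].round(4))
a=np.linspace(0,6.3,60);o=im.copy()
for R_ in(.032,.022): cv2.polylines(o,[np.int32(16*proj('wrist',np.c_[c[0]+R_*np.cos(a),c[1]+R_*np.sin(a),0*a+z],T))],True,(0,0,255) if k!='orange' else (0,255,0),1,shift=4)
cv2.imwrite(f'pics/o_{n}.png',o)
E
python3 c.py thick; python3 e.py thick blue .04 .482 -.3345
```

```text
3.8 [[-8.984e-01  4.392e-01  1.000e-04  4.839e-01]
 [ 4.392e-01  8.984e-01  1.700e-03 -3.320e-01]
 [ 7.000e-04  1.500e-03 -1.000e+00  1.966e-01]
 [ 0.000e+00  0.000e+00  0.000e+00  1.000e+00]] [ 0.27  0.44  0.34  1.73 -0.17  1.    1.79] [ 1.42453127  0.6061366  -0.25131454]
[288 167  51  29 511] (0.48520588874816895, -0.33450227975845337) 0.030894052237272263 ((0.49550575017929077, -0.3384249806404114), (0.061062514781951904, 0.03291768580675125))
tool shift/0.08: [-0.028 -0.021 -0.   ] [ 0.4839 -0.332   0.1966]
```

View pics/o_thick.png

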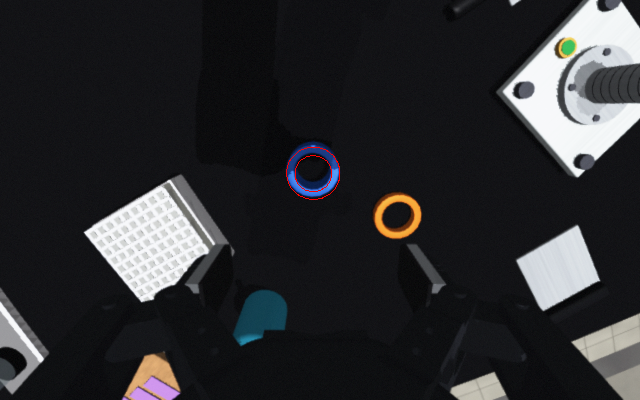

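The ring at (313,171) is half shaded, so I'll refit with a lower brightness threshold. The thin ring at (397,216) is fully visible.

```bash
sed -i 's/(100,120,170)/(100,120,30)/;s/(5,140,150)/(5,140,60)/' e.py; cat > f.py <<'E'
from h import *
from scipy.optimize import least_squares
import sys
# silhouette fit: project ring solid (outer cylinder), match hull of mask
def fit(n,k,h,x0):
    D=np.load(f'w_{n}.npz');T=D['T'];im=D['im'];hsv=cv2.cvtColor(im,cv2.COLOR_BGR2HSV)
    m={'blue':cv2.inRange(hsv,(100,100,30),(130,255,255)),'orange':cv2.inRange(hsv,(5,120,40),(20,255,255)),'white':cv2.inRange(hsv,(0,0,60),(180,70,255))}[k]
    g=proj('wrist',[*x0,h],T)[0]
    N,l,st,cc=cv2.connectedComponentsWithStats(m)
    i=min((i for i in range(1,N) if st[i,4]>200),key=lambda i:np.hypot(*(cc[i]-g)))
    H=cv2.convexHull(np.argwhere(l==i)[:,::-1].astype(np.float32))
    a=np.linspace(0,6.283,80)
    def hull(x):
        return cv2.convexHull(np.vstack([proj('wrist',np.c_[x[0]+.032*np.cos(a),x[1]+.032*np.sin(a),0*a+z],T) for z in(0,h)]).astype(np.float32))
    res=lambda x:np.array([cv2.pointPolygonTest(hull(x),(float(p[0]),float(p[1])),True)-.5 for p in H[:,0]])
    s=least_squares(res,x0,diff_step=1e-3,x_scale=.01,loss='soft_l1')
    print(k,st[i],s.x.round(4),'rms px',np.sqrt((res(s.x)**2).mean()).round(2))
    print('shift/0.08:',(T[:3,:3].T@(np.array([*s.x,T[2,3]])-T[:3,3])/.08).round(3),T[:3,3].round(4))
A=sys.argv;fit(A[1],A[2],float(A[3]),[float(A[4]),float(A[5])])
E
python3 f.py thick blue .04 .484 -.334; python3 f.py thick orange .015 .592 -.26;python3 f.py ext blue .04 .484 -.334
```

```text
blue [ 285  141   56   57 1761] [ 0.4828 -0.3333] rms px 1.06
shift/0.08: [ 0.005 -0.021 -0.   ] [ 0.4839 -0.332   0.1966]
blue [  41  218   67   55 2646] [ 0.4827 -0.3359] rms px 1.02
shift/0.08: [-1.362 -4.248 -0.   ] [0.5357 0.017  0.1969]Traceback (most recent call last):
  File "f.py", line 19, in <module>
    A=sys.argv;fit(A[1],A[2],float(A[3]),[float(A[4]),float(A[5])])
               ~~~^^^^^^^^^^^^^^^^^^^^^^^^^^^^^^^^^^^^^^^^^^^^^^^^^
  File "f.py", line 16, in fit
    s=least_squares(res,x0,diff_step=1e-3,x_scale=.01,loss='soft_l1')
    return func(*args, **kwargs)
    result = trf(vector_fun.fun, vector_fun.jac, x0, f0, J0, lb, ub, ftol, xtol,
                 gtol, max_nfev, x_scale, loss_function, tr_solver,
                 tr_options.copy(), verbose, callback=callback_wrapped)
    return trf_no_bounds(
        fun, jac, x0, f0, J0, ftol, xtol, gtol, max_nfev, x_scale,
        loss_function, tr_solver, tr_options, verbose, callback=callback)
    f_new = fun(x_new)
    self._update_fun()
    ~~~~~~~~~~~~~~~~^^
    self.f = self.fun_wrapped(xp_copy(self.x))
             ~~~~~~~~~~~~~~~~^^^^^^^^^^^^^^^^^
    return np.atleast_1d(self.fun(x))
                         ~~~~~~~~^^^
    return self.f(x, *self.args, **self.kwargs)
           ~~~~~~^^^^^^^^^^^^^^^^^^^^^^^^^^^^^^
  File "f.py", line 15, in <lambda>
    res=lambda x:np.array([cv2.pointPolygonTest(hull(x),(float(p[0]),float(p[1])),True)-.5 for p in H[:,0]])
                                                ~~~~^^^
  File "f.py", line 14, in hull
    return cv2.convexHull(np.vstack([proj('wrist',np.c_[x[0]+.032*np.cos(a),x[1]+.032*np.sin(a),0*a+z],T) for z in(0,h)]).astype(np.float32))
                                     ~~~~^^^^^^^^^^^^^^^^^^^^^^^^^^^^^^^^^^^^^^^^^^^^^^^^^^^^^^^^^^^^^^^^
  File "h.py", line 19, in proj
    ci=camera_info(name);k,d=K(ci);E=np.linalg.inv(ext(name,T))
ValueError: time passes only in moves, steps and waits
```

Emit:
{"fn": "step_arm", "kwargs": {"steps": [0,-0.02,0.5,0,0,0,0,-0.02,1,0,0,0]}}

```text
time: 4.0
eef_pos: [0.4846, -0.3337, 0.1171]
eef_rot: [0.002, 0.225, 0.974, 0.0]
ft_force: [0.6, 0.5, -0.8]
opening: 1.004
finger_force: 0.0
```

Emit:
{"fn": "step_arm", "kwargs": {"steps": [0,0,0.5,0,0,0,0,0,0.9,0,0,0,0,0,0.9,0,0,0,0,0,0.9,0,0,0]}}

```text
time: 4.4
eef_pos: [0.4831, -0.3343, 0.0454]
eef_rot: [-0.0, 0.225, 0.974, 0.0]
ft_force: [0.5, -0.5, 0.7]
opening: 0.997
finger_force: 0.0
```

```bash
sed -i 's/^def K/from functools import lru_cache\n_ci=camera_info\n@lru_cache(None)\ndef camera_info(n): return _ci(n)\ndef K/' h.py; python3 f.py thick orange .015 .592 -.26; python3 c.py t2
```

```text
orange [ 372  192   50   47 1300] [ 0.5946 -0.2602] rms px 0.83
shift/0.08: [-0.849  1.414  0.002] [ 0.4839 -0.332   0.1966]
4.45 [[-8.985e-01  4.391e-01  0.000e+00  4.831e-01]
 [ 4.391e-01  8.985e-01  9.000e-04 -3.343e-01]
 [ 4.000e-04  8.000e-04 -1.000e+00  4.540e-02]
 [ 0.000e+00  0.000e+00  0.000e+00  1.000e+00]] [ 0.33  0.65  0.28  1.82 -0.26  0.71  1.86] [ 0.19028461 -0.25376631  0.44850652]
```

View pics/w_t2.png

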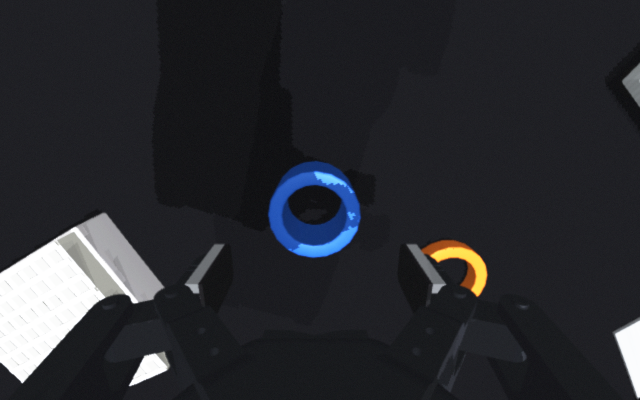

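The blue ring at (315,212) is centred between the fingers, with pads at about columns 230 and 400. I'll descend and grip.

Emit:
{"fn": "step_arm", "kwargs": {"steps": [0,0,0.265,0,0,0,0,0,0.265,0,0,0,0,0,0.265,0,0,0]}}

```text
time: 4.75
eef_pos: [0.483, -0.3361, 0.0253]
eef_rot: [0.001, 0.226, 0.974, -0.0]
ft_force: [0.3, -0.2, -0.5]
opening: 0.999
finger_force: 0.0
```

Emit:
{"fn": "step_arm", "kwargs": {"steps": [0,0,0,0,0,0,0,0,0,0,0,0,0,0,0,0,0,0,0,0,0,0,0,0,0,0,0,0,0,0,0,0,0,0,0,0,0,0,0,0,0,0], "jaw": 1, "newtons": 35}}

```text
time: 5.45
eef_pos: [0.4821, -0.3358, 0.0237]
eef_rot: [-0.0, 0.226, 0.974, 0.0]
ft_force: [0.3, 1.1, -0.5]
opening: 0.003
finger_force: 0.0
```

```bash
python3 c.py t3
```

```text
5.5 [[-8.975e-01  4.410e-01 -1.000e-04  4.821e-01]
 [ 4.410e-01  8.975e-01  1.000e-04 -3.358e-01]
 [ 1.000e-04  0.000e+00 -1.000e+00  2.370e-02]
 [ 0.000e+00  0.000e+00  0.000e+00  1.000e+00]] [ 0.34  0.68  0.26  1.83 -0.27  0.67  1.87] [-0.18112416 -0.34957372  1.08977457]
```

View pics/w_t3.png

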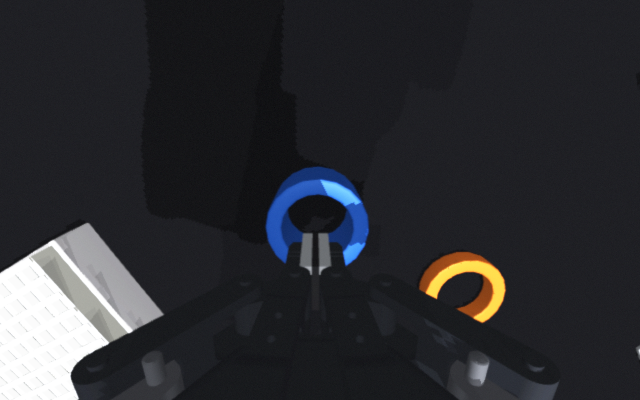

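```bash
python3 f.py t2 blue .04 .483 -.334; python3 f.py t3 blue .04 .483 -.334; python3 -c "
from h import *
for n in ('t2','t3'):
    T=np.load('w_%s.npz'%n)['T'];print(proj('wrist',[T[:3,3],T[:3,3]+[0,0,.013]],T),proj('wrist',[.483,-.334,.04],T))"; python3 - <<'E'
import sys; sys.path.insert(0,'.')
from h import *
n='top'; im=camera(n); 
hsv=cv2.cvtColor(im,cv2.COLOR_BGR2HSV)
E
```

```text
blue [ 267  160   95   99 5674] [ 0.4824 -0.3337] rms px 1.03
shift/0.08: [0.01  0.004 0.   ] [ 0.4831 -0.3343  0.0454]
blue [ 265  166  105  101 5347] [ 0.4823 -0.3336] rms px 0.87
shift/0.08: [0.01  0.026 0.   ] [ 0.4821 -0.3358  0.0237]
[[313.8092152  220.03844492]
 [313.72471641 227.7096969 ]] [[314.19067523 216.8778796 ]]
[[313.8092152  220.03844492]
 [313.70848166 227.71453822]] [[316.9983576  229.86793861]]
```

```bash
python3 -c "
from h import *
for n in ('t2','t3'):
    T=np.load('w_%s.npz'%n)['T']
    for x in (-.011,.0,.011):
        for y in (0,.042):
            print(n,x,y,proj('wrist',np.array([(T@[x,y,-b,1])[:3] for b in (0,.01,.02,.03,.04)]),T).round(0).tolist())"
python3 -c "
import cv2;im=cv2.imread('pics/w_t3.png')[150:330,210:430];cv2.imwrite('pics/crop3.png',cv2.resize(im,None,fx=3,fy=3,interpolation=3))"
```

```text
t2 -0.011 0 [[314.0, 235.0], [314.0, 242.0], [314.0, 249.0], [314.0, 257.0], [313.0, 266.0]]
t2 -0.011 0.042 [[375.0, 235.0], [378.0, 242.0], [382.0, 249.0], [386.0, 257.0], [390.0, 266.0]]
t2 0.0 0 [[314.0, 220.0], [314.0, 226.0], [314.0, 232.0], [314.0, 240.0], [313.0, 248.0]]
t2 0.0 0.042 [[376.0, 220.0], [379.0, 226.0], [383.0, 232.0], [387.0, 240.0], [391.0, 248.0]]
t2 0.011 0 [[314.0, 204.0], [314.0, 210.0], [314.0, 215.0], [314.0, 222.0], [313.0, 229.0]]
t2 0.011 0.042 [[377.0, 205.0], [381.0, 210.0], [384.0, 215.0], [388.0, 222.0], [393.0, 229.0]]
t3 -0.011 0 [[314.0, 235.0], [314.0, 242.0], [314.0, 249.0], [314.0, 257.0], [313.0, 266.0]]
t3 -0.011 0.042 [[375.0, 235.0], [378.0, 242.0], [382.0, 249.0], [386.0, 257.0], [390.0, 266.0]]
t3 0.0 0 [[314.0, 220.0], [314.0, 226.0], [314.0, 232.0], [314.0, 240.0], [313.0, 248.0]]
t3 0.0 0.042 [[376.0, 220.0], [379.0, 226.0], [383.0, 232.0], [387.0, 240.0], [391.0, 248.0]]
t3 0.011 0 [[314.0, 204.0], [314.0, 210.0], [314.0, 215.0], [314.0, 222.0], [313.0, 229.0]]
t3 0.011 0.042 [[377.0, 205.0], [381.0, 210.0], [384.0, 215.0], [388.0, 222.0], [393.0, 229.0]]
```

View pics/crop3.png

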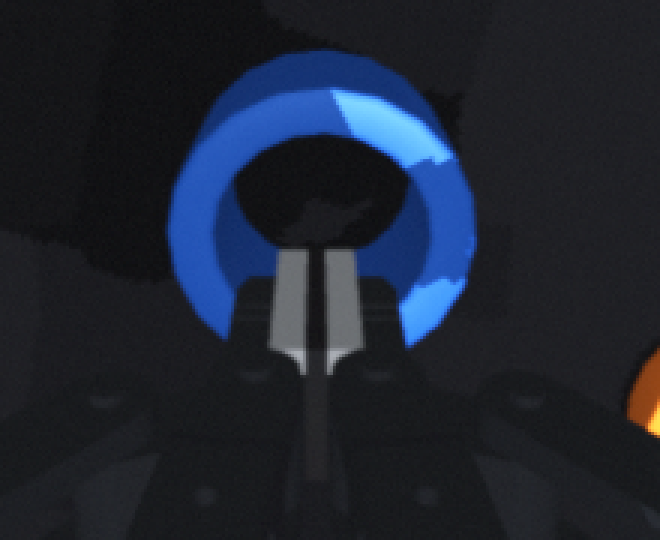

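The jaws shut with no contact and the ring stayed put at (0.482, −0.334). In both wrist pictures the pads' front edges sit about 40 mm behind the stated TCP: depth about 0.142 m at 85 mm opening, against 0.18 m expected. So the fingers passed above the ring, and they have to go lower than the nominal figure. I'll rise, open, and descend with force checks.

Emit:
{"fn": "step_arm", "kwargs": {"steps": [0.01,0.025,-0.35,0,0,0,0.01,0.025,-0.35,0,0,0]}}

```text
time: 5.75
eef_pos: [0.4841, -0.3349, 0.0543]
eef_rot: [0.002, 0.226, 0.974, -0.001]
ft_force: [1.3, -0.9, 0.3]
opening: 0.003
finger_force: 0.0
```

Emit:
{"fn": "step_arm", "kwargs": {"steps": [0,0,0,0,0,0,0,0,0,0,0,0,0,0,0,0,0,0,0,0,0,0,0,0,0,0,0,0,0,0,0,0,0,0,0,0], "jaw": -1}}

```text
time: 6.35
eef_pos: [0.4822, -0.3337, 0.0515]
eef_rot: [-0.0, 0.226, 0.974, 0.0]
ft_force: [-0.3, 0.1, 0.3]
opening: 0.992
finger_force: 0.0
```

Emit:
{"fn": "step_arm", "kwargs": {"steps": [0,0,0.3,0,0,0,0,0,0.5,0,0,0,0,0,0.6,0,0,0,0,0,0.6,0,0,0]}}

```text
time: 6.75
eef_pos: [0.4813, -0.3331, 0.0024]
eef_rot: [-0.001, 0.226, 0.974, 0.0]
ft_force: [-0.8, -0.2, -0.6]
opening: 1.004
finger_force: 0.0
```

```bash
python3 c.py t4; python3 f.py t4 blue .04 .483 -.334;  python3 -c "
import cv2;im=cv2.imread('pics/w_t4.png')[140:320,170:460];cv2.imwrite('pics/crop4.png',cv2.resize(im,None,fx=2.7,fy=2.7,interpolation=3))"
```

```text
6.8 [[-8.975e-01  4.411e-01 -2.300e-03  4.813e-01]
 [ 4.411e-01  8.975e-01  1.400e-03 -3.331e-01]
 [ 2.600e-03  2.000e-04 -1.000e+00  2.400e-03]
 [ 0.000e+00  0.000e+00  0.000e+00  1.000e+00]] [ 0.34  0.71  0.25  1.83 -0.28  0.63  1.88] [-0.77008068 -1.20183094  0.3507795 ]
blue [ 254  175  119  124 8411] [ 0.4826 -0.3338] rms px 0.85
shift/0.08: [-0.018 -0.001 -0.   ] [ 0.4813 -0.3331  0.0024]
```

View pics/crop4.png

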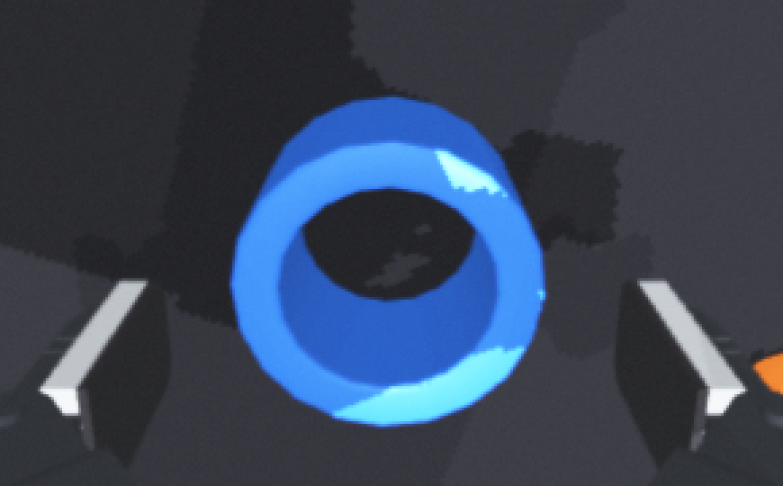

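The close view shows the black pad faces with front edges at about (401,244) and (397,277). That confirms the pad tips are about 50 mm behind the TCP when open. The ring at (313,245) is centred. I'll go 16 mm lower and grip.

Emit:
{"fn": "step_arm", "kwargs": {"steps": [-0.015,0,0.1,0,0,0,-0.015,0,0.2,0,0,0,-0.015,0,0.2,0,0,0,-0.015,0,0.2,0,0,0]}}

```text
time: 7.2
eef_pos: [0.4832, -0.3342, -0.0125]
eef_rot: [-0.0, 0.226, 0.974, 0.0]
ft_force: [-0.1, 0.4, -0.3]
opening: 0.998
finger_force: 0.0
```

Emit:
{"fn": "step_arm", "kwargs": {"steps": [0,0,0,0,0,0,0,0,0,0,0,0,0,0,0,0,0,0,0,0,0,0,0,0,0,0,0,0,0,0], "jaw": 1, "newtons": 35}}

```text
time: 7.7
eef_pos: [0.4836, -0.3345, -0.0116]
eef_rot: [0.0, 0.227, 0.974, -0.0]
ft_force: [-1.5, 1.0, 6.3]
opening: 0.72
finger_force: 38.2
```

```bash
python3 c.py t5; python3 f.py t5 blue .04 .483 -.334
```

```text
7.75 [[-8.974e-01  4.413e-01  7.000e-04  4.836e-01]
 [ 4.413e-01  8.974e-01 -3.000e-04 -3.345e-01]
 [-7.000e-04  0.000e+00 -1.000e+00 -1.160e-02]
 [ 0.000e+00  0.000e+00  0.000e+00  1.000e+00]] [ 0.35  0.74  0.24  1.83 -0.29  0.61  1.88] [-0.8705353   0.99793448  5.33670494]
blue [  252   176   127   135 10186] [ 0.4829 -0.3332] rms px 0.7
shift/0.08: [ 0.015  0.011 -0.   ] [ 0.4836 -0.3345 -0.0116]
```

Emit:
{"fn": "step_arm", "kwargs": {"steps": [0,0,-0.2,0,0,0,0,0,-0.6,0,0,0,0,0,-1,0,0,0]}}

```text
time: 8.05
eef_pos: [0.4829, -0.334, 0.069]
eef_rot: [-0.0, 0.226, 0.974, 0.0]
ft_force: [0.2, -1.1, -1.0]
opening: 0.718
finger_force: 39.0
```

Emit:
{"fn": "step_arm", "kwargs": {"steps": [0,0,-0.5,0,0,0,0,0,-1,0,0,0,0,0,-1,0,0,0,0,0,-1,0,0,0]}}

```text
time: 8.45
eef_pos: [0.4838, -0.3344, 0.1491]
eef_rot: [0.001, 0.226, 0.974, -0.0]
ft_force: [0.4, 0.9, -1.9]
opening: 0.721
finger_force: 39.1
```

```bash
python3 c.py t6; cat > g.py <<'E'
from h import *
from scipy.optimize import least_squares
import sys
# fit ring held/placed: x,y,zbottom ; args name colour h x y zb [flat tilt fit]
n,k,h=sys.argv[1],sys.argv[2],float(sys.argv[3]);x0=[float(v) for v in sys.argv[4:7]]
D=np.load(f'w_{n}.npz');T=D['T'];im=D['im'];hsv=cv2.cvtColor(im,cv2.COLOR_BGR2HSV)
m={'blue':cv2.inRange(hsv,(100,100,30),(130,255,255)),'orange':cv2.inRange(hsv,(5,120,40),(20,255,255)),'white':cv2.inRange(hsv,(0,0,75),(180,70,255))}[k]
g=proj('wrist',[x0[0],x0[1],x0[2]+h],T)[0]
N,l,st,cc=cv2.connectedComponentsWithStats(m)
i=min((i for i in range(1,N) if st[i,4]>200),key=lambda i:np.hypot(*(cc[i]-g)))
H=cv2.convexHull(np.argwhere(l==i)[:,::-1].astype(np.float32))
a=np.linspace(0,6.283,80)
def hull(x):
    t=R.from_rotvec([x[3],x[4],0]).as_matrix()
    return cv2.convexHull(np.vstack([proj('wrist',x[:3]+np.c_[.032*np.cos(a),.032*np.sin(a),0*a+z]@t.T,T) for z in(0,h)]).astype(np.float32))
res=lambda x:np.array([cv2.pointPolygonTest(hull(x),(float(p[0]),float(p[1])),True)-.5 for p in H[:,0]])
free=3 if len(sys.argv)<8 else int(sys.argv[7])
full=lambda p:np.r_[p,np.r_[x0,0,0][len(p):]]
s=least_squares(lambda p:res(full(p)),np.r_[x0,0,0][:free],diff_step=1e-3,x_scale=[.01,.01,.01,.1,.1][:free],loss='soft_l1')
x=full(s.x);print(k,st[i],x.round(4),'rms px',np.sqrt((res(x)**2).mean()).round(2),'tool offset',(T[:3,:3].T@(x[:3]-T[:3,3])).round(4))
E
python3 g.py t5 blue .04 .483 -.3335 0;python3 g.py t6 blue .04 .483 -.3335 .157; python3 g.py t6 blue .04 .483 -.3335 .157 5; python3 -c "
from rig import telemetry;s=telemetry.sense();print(s['opening'],s['finger_force'],s['ft_force'])"
```

```text
8.5 [[-8.975e-01  4.410e-01  2.200e-03  4.838e-01]
 [ 4.410e-01  8.975e-01 -8.000e-04 -3.344e-01]
 [-2.400e-03  2.000e-04 -1.000e+00  1.491e-01]
 [ 0.000e+00  0.000e+00  0.000e+00  1.000e+00]] [ 0.28  0.5   0.33  1.77 -0.2   0.9   1.82] [-0.40986619  0.03836995 -1.66542224]
blue [  252   176   127   135 10186] [ 0.4823 -0.3328  0.0012  0.      0.    ] rms px 0.42 tool offset [ 0.0019  0.0009 -0.0128]
blue [  252   176   127   135 11192] [ 0.4827 -0.3329  0.1616  0.      0.    ] rms px 0.49 tool offset [ 0.0016  0.0009 -0.0125]
blue [  252   176   127   135 11192] [ 0.4829 -0.3329  0.1617 -0.0069 -0.0169] rms px 0.47 tool offset [ 0.0015  0.0009 -0.0126]
0.7188124605841321 39.06960689462721 [-0.40986619  0.03836995 -1.66542224]
```

Emit:
{"fn": "step_arm", "kwargs": {"steps": [0.1,0.4,0,0,0,0,0.2585,0.8385,0,0,0,0]}}

```text
time: 8.7
eef_pos: [0.4931, -0.265, 0.1462]
eef_rot: [-0.001, 0.228, 0.974, -0.0]
ft_force: [1.5, 0.2, -0.7]
opening: 0.719
finger_force: 39.1
```

Emit:
{"fn": "step_arm", "kwargs": {"steps": [0.2585,0.8385,0,0,0,0,0.2585,0.8385,0,0,0,0]}}

```text
time: 8.9
eef_pos: [0.5048, -0.1895, 0.1458]
eef_rot: [-0.002, 0.224, 0.975, 0.001]
ft_force: [1.4, 0.1, -1.4]
opening: 0.726
finger_force: 39.1
```

Emit:
{"fn": "step_arm", "kwargs": {"steps": [0.2585,0.8385,0,0,0,0,0.2585,0.8385,0,0,0,0]}}

```text
time: 9.1
eef_pos: [0.5157, -0.1208, 0.146]
eef_rot: [-0.002, 0.224, 0.975, 0.001]
ft_force: [0.4, 0.6, -1.3]
opening: 0.717
finger_force: 39.1
```

Emit:
{"fn": "step_arm", "kwargs": {"steps": [0.2585,0.8385,0,0,0,0,0.2585,0.8385,0,0,0,0]}}

```text
time: 9.3
eef_pos: [0.5266, -0.0516, 0.1461]
eef_rot: [-0.002, 0.224, 0.975, 0.001]
ft_force: [-0.1, 0.8, -1.1]
opening: 0.718
finger_force: 39.1
```

Emit:
{"fn": "step_arm", "kwargs": {"steps": [0.15,0.5,0,0,0,0,0.2585,0.8385,0,0,0,0,0.2585,0.8385,0,0,0,0,0.2585,0.8385,0,0,0,0,0.2585,0.8385,0,0,0,0]}}

```text
time: 9.8
eef_pos: [0.5376, 0.0108, 0.1469]
eef_rot: [-0.001, 0.227, 0.974, -0.001]
ft_force: [0.9, 0.2, -0.6]
opening: 0.717
finger_force: 39.1
```

```bash
python3 c.py t7; python3 g.py t7 blue .04 .5378 .0137 .16
```

```text
9.85 [[-0.8967  0.4426 -0.0019  0.5376]
 [ 0.4426  0.8967 -0.0011  0.0108]
 [ 0.0012 -0.0018 -1.      0.1469]
 [ 0.      0.      0.      1.    ]] [-0.31  0.42  0.27  1.89 -0.14  0.85  1.14] [ 0.57162401 -0.29851097 -1.42313775]
blue [  252   176   127   135 10846] [0.5369 0.0122 0.159  0.     0.    ] rms px 0.5 tool offset [ 0.0012  0.0009 -0.0121]
```

Emit:
{"fn": "step_arm", "kwargs": {"steps": [0,0.02,0.15,0,0,0,0,0.02,0.3,0,0,0,0,0.02,0.4,0,0,0,0,0.02,0.45,0,0,0,0,0.02,0.5,0,0,0,0,0.02,0.5,0,0,0]}}

```text
time: 10.45
eef_pos: [0.5389, 0.0137, 0.1072]
eef_rot: [-0.0, 0.226, 0.974, -0.0]
ft_force: [0.0, -0.5, -0.6]
opening: 0.72
finger_force: 39.1
```

```bash
python3 c.py t8; python3 g.py t8 blue .04 .5378 .0137 .118
```

```text
10.5 [[-8.974e-01  4.412e-01 -7.000e-04  5.389e-01]
 [ 4.412e-01  8.974e-01 -2.000e-04  1.370e-02]
 [ 6.000e-04 -5.000e-04 -1.000e+00  1.072e-01]
 [ 0.000e+00  0.000e+00  0.000e+00  1.000e+00]] [-0.3   0.48  0.25  1.92 -0.16  0.77  1.15] [-0.00842063  0.6411406  -1.08134314]
blue [  252   176   127   135 10812] [0.5383 0.015  0.1191 0.     0.    ] rms px 0.44 tool offset [ 0.0011  0.0009 -0.0119]
```

Emit:
{"fn": "step_arm", "kwargs": {"steps": [0,-0.017,0.12,0,0,0,0,-0.017,0.25,0,0,0,0,-0.017,0.38,0,0,0,0,-0.017,0.5,0,0,0,0,-0.017,0.6,0,0,0,0,-0.017,0.6,0,0,0]}}

```text
time: 11.1
eef_pos: [0.5375, 0.0125, 0.0583]
eef_rot: [-0.001, 0.226, 0.974, -0.0]
ft_force: [-1.1, 0.8, -0.9]
opening: 0.72
finger_force: 39.0
```

Emit:
{"fn": "step_arm", "kwargs": {"steps": [0,0,0.1,0,0,0,0,0,0.2,0,0,0,0,0,0.28,0,0,0,0,0,0.32,0,0,0,0,0,0.32,0,0,0]}}

```text
time: 11.6
eef_pos: [0.5382, 0.0125, 0.0335]
eef_rot: [-0.0, 0.226, 0.974, -0.0]
ft_force: [-0.3, -0.8, -1.5]
opening: 0.718
finger_force: 39.1
```

Emit:
{"fn": "step_arm", "kwargs": {"steps": [0,0,0.04,0,0,0,0,0,0.08,0,0,0,0,0,0.1,0,0,0,0,0,0.1,0,0,0]}}

```text
time: 12.0
eef_pos: [0.5384, 0.0126, 0.0259]
eef_rot: [-0.0, 0.226, 0.974, -0.0]
ft_force: [0.4, -0.1, -1.9]
opening: 0.719
finger_force: 39.1
```

Emit:
{"fn": "step_arm", "kwargs": {"steps": [0,0,0.015,0,0,0,0,0,0.015,0,0,0,0,0,0.015,0,0,0]}}

```text
time: 12.3
eef_pos: [0.5387, 0.0126, 0.025]
eef_rot: [0.0, 0.226, 0.974, 0.0]
ft_force: [-1.0, -0.6, -1.6]
opening: 0.721
finger_force: 39.1
```

```bash
python3 c.py t9; python3 g.py t9 blue .04 .5378 .0137 .036
```

```text
12.35 [[-8.975e-01  4.410e-01  2.000e-04  5.387e-01]
 [ 4.410e-01  8.975e-01 -0.000e+00  1.260e-02]
 [-1.000e-04  1.000e-04 -1.000e+00  2.500e-02]
 [ 0.000e+00  0.000e+00  0.000e+00  1.000e+00]] [-0.27  0.61  0.21  1.95 -0.21  0.6   1.19] [-0.74960464  0.3132868  -1.14925157]
blue [ 252  177  127  109 5851] [0.5383 0.0137 0.0358 0.     0.    ] rms px 0.69 tool offset [ 0.0008  0.0008 -0.0108]
```

Centred at (0.5383, 0.0137). About 1–2 mm remains, so I'll descend until contact.

Emit:
{"fn": "step_arm", "kwargs": {"steps": [0,0,0.012,0,0,0,0,0,0.012,0,0,0,0,0,0.012,0,0,0]}}

```text
time: 12.65
eef_pos: [0.5386, 0.0126, 0.0239]
eef_rot: [0.0, 0.226, 0.974, 0.0]
ft_force: [0.4, -1.0, -0.8]
opening: 0.723
finger_force: 39.1
```

Emit:
{"fn": "step_arm", "kwargs": {"steps": [0,0,0.012,0,0,0,0,0,0.012,0,0,0,0,0,0.012,0,0,0]}}

```text
time: 12.95
eef_pos: [0.5387, 0.0126, 0.0234]
eef_rot: [0.0, 0.226, 0.974, 0.0]
ft_force: [-1.4, 0.2, 5.6]
opening: 0.719
finger_force: 39.7
```

Contact came at the predicted height, at 5.6 N. I'll release and retreat.

Emit:
{"fn": "step_arm", "kwargs": {"steps": [0,0,0,0,0,0,0,0,0,0,0,0,0,0,0,0,0,0,0,0,0,0,0,0,0,0,0,0,0,0], "jaw": -1}}

```text
time: 13.45
eef_pos: [0.5386, 0.0126, 0.0229]
eef_rot: [0.0, 0.226, 0.974, -0.0]
ft_force: [0.5, 0.3, -0.4]
opening: 1.001
finger_force: 0.0
```

Emit:
{"fn": "step_arm", "kwargs": {"steps": [0,0,-0.15,0,0,0,0,0,-0.5,0,0,0,0,0,-1,0,0,0]}}

```text
time: 13.75
eef_pos: [0.537, 0.0124, 0.1032]
eef_rot: [-0.002, 0.226, 0.974, -0.001]
ft_force: [1.1, 0.7, 0.5]
opening: 0.999
finger_force: 0.0
```

Emit:
{"fn": "step_arm", "kwargs": {"steps": [0,0,-0.5,0,0,0,0,0,-1,0,0,0,0,0,-1,0,0,0,0,0,-1,0,0,0]}}

```text
time: 14.15
eef_pos: [0.5392, 0.0127, 0.1845]
eef_rot: [0.001, 0.226, 0.974, 0.001]
ft_force: [0.9, 0.0, -0.8]
opening: 1.002
finger_force: 0.0
```

```bash
python3 c.py u1; python3 g.py u1 blue .04 .5378 .0137 .035;python3 g.py u1 blue .04 .5378 .0137 .035 5
```

```text
14.2 [[-8.975e-01  4.410e-01  2.700e-03  5.392e-01]
 [ 4.411e-01  8.975e-01  6.000e-04  1.270e-02]
 [-2.200e-03  1.800e-03 -1.000e+00  1.845e-01]
 [ 0.000e+00  0.000e+00  0.000e+00  1.000e+00]] [-0.33  0.37  0.28  1.86 -0.13  0.93  1.12] [-0.04510337 -0.76452742  0.6858883 ]
blue [ 284  144   61   54 1217] [0.5382 0.0135 0.0317 0.     0.    ] rms px 0.32 tool offset [0.0017 0.     0.1527]
blue [ 284  144   61   54 1217] [ 0.5382  0.0136  0.0339 -0.0168 -0.033 ] rms px 0.24 tool offset [1.600e-03 1.000e-04 1.506e-01]
```

Emit:
{"fn": "step_arm", "kwargs": {"steps": [0.638,0.795,0,0,0,0,0.638,0.795,0,0,0,0]}}

```text
time: 14.4
eef_pos: [0.5191, 0.094, 0.1816]
eef_rot: [-0.001, 0.227, 0.974, -0.0]
ft_force: [0.0, 0.3, -1.1]
opening: 1.0
finger_force: 0.0
```

Emit:
{"fn": "step_arm", "kwargs": {"steps": [0.638,0.795,0,0,0,0,0.638,0.795,0,0,0,0]}}

```text
time: 14.6
eef_pos: [0.5008, 0.175, 0.1815]
eef_rot: [-0.001, 0.225, 0.974, -0.0]
ft_force: [-0.4, -0.2, 0.3]
opening: 0.999
finger_force: 0.0
```

Emit:
{"fn": "step_arm", "kwargs": {"steps": [0.638,0.795,0,0,0,0,0.638,0.795,0,0,0,0]}}

```text
time: 14.8
eef_pos: [0.4829, 0.2545, 0.1815]
eef_rot: [-0.001, 0.225, 0.974, -0.0]
ft_force: [0.0, -0.6, -0.1]
opening: 0.997
finger_force: 0.0
```

Emit:
{"fn": "step_arm", "kwargs": {"steps": [0.638,0.795,0,0,0,0,0.638,0.795,0,0,0,0,0.638,0.795,0,0,0,0,0.638,0.795,0,0,0,0]}}

```text
time: 15.2
eef_pos: [0.4665, 0.3305, 0.1815]
eef_rot: [-0.001, 0.226, 0.974, -0.001]
ft_force: [0.2, 0.3, 0.1]
opening: 0.998
finger_force: 0.0
```

```bash
python3 c.py m1; python3 g.py m1 white .025 .466 .331 0 2; python3 g.py m1 white .025 .466 .331 0 3
```

```text
15.25 [[-8.981e-01  4.397e-01 -2.100e-03  4.665e-01]
 [ 4.397e-01  8.981e-01 -2.400e-03  3.305e-01]
 [ 9.000e-04 -3.100e-03 -1.000e+00  1.815e-01]
 [ 0.000e+00  0.000e+00  0.000e+00  1.000e+00]] [-0.83  0.42  0.17  1.77 -0.09  0.96  0.5 ] [-0.08191797 -0.99102661 -1.07245335]
white [ 288  145   54   55 1459] [0.4689 0.329  0.     0.     0.    ] rms px 0.52 tool offset [-0.0029  0.0003  0.1815]
white [ 288  145   54   55 1459] [0.4678 0.3295 0.0057 0.     0.    ] rms px 0.26 tool offset [-0.0017  0.0003  0.1758]
```

Emit:
{"fn": "step_arm", "kwargs": {"steps": [-0.03,0,0.5,0,0,0,-0.03,0,1,0,0,0]}}

```text
time: 15.45
eef_pos: [0.4717, 0.3281, 0.1028]
eef_rot: [0.001, 0.228, 0.974, 0.001]
ft_force: [0.1, 0.4, -0.6]
opening: 0.999
finger_force: 0.0
```

Emit:
{"fn": "step_arm", "kwargs": {"steps": [0,0,0.5,0,0,0,0,0,1,0,0,0,0,0,1,0,0,0,0,0,1,0,0,0]}}

```text
time: 15.85
eef_pos: [0.4702, 0.3282, 0.0232]
eef_rot: [-0.0, 0.227, 0.974, -0.001]
ft_force: [-0.8, 0.2, 1.2]
opening: 0.999
finger_force: 0.0
```

```bash
python3 c.py m2; python3 g.py m2 white .025 .468 .329 0 2; python3 g.py m2 white .025 .468 .329 0 3
```

```text
15.9 [[-8.965e-01  4.429e-01 -7.000e-04  4.702e-01]
 [ 4.429e-01  8.965e-01 -1.600e-03  3.282e-01]
 [-1.000e-04 -1.800e-03 -1.000e+00  2.320e-02]
 [ 0.000e+00  0.000e+00  0.000e+00  1.000e+00]] [-0.79  0.65  0.13  1.86 -0.13  0.64  0.54] [1.16837841 0.31669611 0.62466666]
white [ 267  165   96   97 4951] [0.4688 0.3292 0.     0.     0.    ] rms px 0.3 tool offset [0.0017 0.0004 0.0232]
white [ 267  165   96   97 4951] [4.687e-01 3.292e-01 3.000e-04 0.000e+00 0.000e+00] rms px 0.29 tool offset [0.0018 0.0004 0.0229]
```

Emit:
{"fn": "step_arm", "kwargs": {"steps": [0.02,0,0.35,0,0,0,0.02,0,0.6,0,0,0,0.02,0,0.7,0,0,0,0.02,0,0.7,0,0,0]}}

```text
time: 16.3
eef_pos: [0.469, 0.3307, -0.0321]
eef_rot: [0.0, 0.227, 0.974, 0.0]
ft_force: [0.2, -0.2, 0.8]
opening: 0.999
finger_force: 0.0
```

Emit:
{"fn": "step_arm", "kwargs": {"steps": [0,0,0,0,0,0,0,0,0,0,0,0,0,0,0,0,0,0,0,0,0,0,0,0,0,0,0,0,0,0], "jaw": 1, "newtons": 35}}

```text
time: 16.8
eef_pos: [0.4695, 0.3312, -0.0309]
eef_rot: [0.001, 0.226, 0.974, 0.001]
ft_force: [-1.7, -1.4, 9.6]
opening: 0.736
finger_force: 36.4
```

```bash
python3 c.py m3; python3 g.py m3 white .025 .468 .329 0 2; python3 g.py m3 white .025 .468 .329 0 3
```

```text
16.85 [[-0.8975  0.4409  0.0021  0.4695]
 [ 0.4409  0.8975  0.0015  0.3312]
 [-0.0012  0.0022 -1.     -0.0309]
 [ 0.      0.      0.      1.    ]] [-0.78  0.75  0.11  1.86 -0.15  0.54  0.55] [-1.49075263 -2.6511586   9.46784005]
white [     0      0    640    400 109812] [0.4318 0.406  0.     0.     0.    ] rms px 240.98 tool offset [ 0.0668  0.0506 -0.0308]
white [     0      0    640    400 109812] [0.454 0.473 0.107 0.    0.   ] rms px 58.54 tool offset [ 0.0762  0.1208 -0.1377]
```

Emit:
{"fn": "step_arm", "kwargs": {"steps": [0,0,-0.2,0,0,0,0,0,-0.6,0,0,0,0,0,-1,0,0,0]}}

```text
time: 17.15
eef_pos: [0.4683, 0.3305, 0.0491]
eef_rot: [0.0, 0.226, 0.974, 0.0]
ft_force: [1.3, 1.3, -0.7]
opening: 0.739
finger_force: 38.8
```

Emit:
{"fn": "step_arm", "kwargs": {"steps": [0,0,-0.5,0,0,0,0,0,-1,0,0,0,0,0,-1,0,0,0,0,0,-1,0,0,0]}}

```text
time: 17.55
eef_pos: [0.4691, 0.3312, 0.1292]
eef_rot: [0.001, 0.226, 0.974, 0.002]
ft_force: [0.5, -0.1, -1.0]
opening: 0.74
finger_force: 38.8
```

```bash
python3 c.py m4; for t in 75 120 170; do sed "s/(0,0,75)/(0,0,$t)/" g.py > g2.py; python3 g2.py m4 white .025 .468 .33 .16 3;python3 g2.py m3 white .025 .468 .33 .0 3; done
```

```text
17.6 [[-0.8974  0.4411  0.0027  0.4691]
 [ 0.4411  0.8974  0.0025  0.3312]
 [-0.0013  0.0034 -1.      0.1292]
 [ 0.      0.      0.      1.    ]] [-0.82  0.49  0.16  1.81 -0.1   0.84  0.51] [-0.64484773  0.00277988 -1.27360595]
white [  250   189   131   141 11438] [0.4692 0.3338 0.1697 0.     0.    ] rms px 4.66 tool offset [ 0.001   0.0025 -0.0405]
white [     0      0    640    400 109812] [0.4851 0.4792 0.1871 0.     0.    ] rms px 87.6 tool offset [ 0.051   0.1401 -0.2178]
white [ 251  201  129  129 7262] [0.4743 0.3316 0.1657 0.     0.    ] rms px 4.63 tool offset [-0.0046  0.0027 -0.0365]
white [  249   188   132   130 10360] [0.4696 0.3319 0.0012 0.     0.    ] rms px 0.38 tool offset [ 0.0002  0.0007 -0.0321]
white [310 262  36  15 278] [0.4946 0.3195 0.0767 0.     0.    ] rms px 3.83 tool offset [-0.0281  0.0006  0.0525]
white [  249   188   132   130 10163] [0.47   0.3318 0.0006 0.     0.    ] rms px 0.42 tool offset [-0.0002  0.0008 -0.0314]
```

Emit:
{"fn": "step_arm", "kwargs": {"steps": [-0.3,-0.4,0,0,0,0,-0.632,-0.798,0,0,0,0]}}

```text
time: 17.8
eef_pos: [0.484, 0.2509, 0.1258]
eef_rot: [-0.001, 0.225, 0.974, -0.001]
ft_force: [1.6, -0.2, 0.1]
opening: 0.736
finger_force: 38.8
```

Emit:
{"fn": "step_arm", "kwargs": {"steps": [-0.632,-0.798,0,0,0,0,-0.632,-0.798,0,0,0,0]}}

```text
time: 18.0
eef_pos: [0.5021, 0.1668, 0.1259]
eef_rot: [-0.001, 0.228, 0.974, -0.002]
ft_force: [0.5, -0.7, 0.4]
opening: 0.741
finger_force: 38.8
```

Emit:
{"fn": "step_arm", "kwargs": {"steps": [-0.632,-0.798,0,0,0,0,-0.632,-0.798,0,0,0,0]}}

```text
time: 18.2
eef_pos: [0.5192, 0.0876, 0.126]
eef_rot: [-0.001, 0.228, 0.974, -0.001]
ft_force: [0.2, 0.8, -0.4]
opening: 0.739
finger_force: 38.8
```

Emit:
{"fn": "step_arm", "kwargs": {"steps": [-0.4,-0.5,0,0,0,0,-0.632,-0.798,0,0,0,0,-0.632,-0.798,0,0,0,0,-0.632,-0.798,0,0,0,0,-0.632,-0.798,0,0,0,0]}}

```text
time: 18.7
eef_pos: [0.5363, 0.0138, 0.1262]
eef_rot: [-0.001, 0.225, 0.974, 0.0]
ft_force: [0.3, 1.1, -0.5]
opening: 0.737
finger_force: 38.8
```

```bash
python3 c.py m5; for t in 75 120 ; do sed "s/(0,0,75)/(0,0,$t)/" g.py > g2.py; python3 g2.py m5 white .025 .538 .0135 .16 3; done
```

```text
18.75 [[-8.984e-01  4.393e-01 -1.800e-03  5.363e-01]
 [ 4.393e-01  8.984e-01  6.000e-04  1.380e-02]
 [ 1.900e-03 -2.000e-04 -1.000e+00  1.262e-01]
 [ 0.000e+00  0.000e+00  0.000e+00  1.000e+00]] [-0.29  0.44  0.22  1.91 -0.13  0.8   1.13] [-0.33480383 -0.28386733 -0.6779308 ]
white [  207    66   219   252 27448] [0.4998 0.0334 0.2039 0.     0.    ] rms px 13.59 tool offset [ 0.0416  0.0015 -0.0776]
white [  208    67   218   250 21584] [0.4992 0.0331 0.2046 0.     0.    ] rms px 11.34 tool offset [ 0.042   0.001  -0.0783]
```

Emit:
{"fn": "step_arm", "kwargs": {"steps": [-0.02,0,0.12,0,0,0,-0.02,0,0.25,0,0,0,-0.02,0,0.35,0,0,0,-0.02,0,0.45,0,0,0,-0.02,0,0.5,0,0,0,-0.02,0,0.5,0,0,0]}}

```text
time: 19.35
eef_pos: [0.5381, 0.0114, 0.0862]
eef_rot: [-0.001, 0.226, 0.974, -0.0]
ft_force: [0.3, -0.2, -0.2]
opening: 0.739
finger_force: 38.8
```

Emit:
{"fn": "step_arm", "kwargs": {"steps": [0.012,0.017,0.1,0,0,0,0.012,0.017,0.2,0,0,0,0.012,0.017,0.3,0,0,0,0.012,0.017,0.4,0,0,0,0.012,0.017,0.42,0,0,0,0.012,0.017,0.42,0,0,0]}}

```text
time: 19.95
eef_pos: [0.538, 0.0131, 0.0529]
eef_rot: [-0.0, 0.226, 0.974, -0.0]
ft_force: [0.9, -1.0, -0.6]
opening: 0.736
finger_force: 38.8
```

Emit:
{"fn": "step_arm", "kwargs": {"steps": [0,0,0.03,0,0,0,0,0,0.06,0,0,0,0,0,0.06,0,0,0]}}

```text
time: 20.25
eef_pos: [0.5382, 0.0131, 0.0484]
eef_rot: [-0.0, 0.226, 0.974, -0.0]
ft_force: [-1.1, -0.1, -0.9]
opening: 0.734
finger_force: 38.8
```

Emit:
{"fn": "step_arm", "kwargs": {"steps": [0,0,0.015,0,0,0,0,0,0.015,0,0,0]}}

```text
time: 20.45
eef_pos: [0.5383, 0.0131, 0.0474]
eef_rot: [0.0, 0.226, 0.974, -0.0]
ft_force: [0.4, -0.4, -1.0]
opening: 0.735
finger_force: 38.8
```

Emit:
{"fn": "step_arm", "kwargs": {"steps": [0,0,0.025,0,0,0,0,0,0.025,0,0,0,0,0,0.025,0,0,0]}}

```text
time: 20.75
eef_pos: [0.5383, 0.0131, 0.0453]
eef_rot: [-0.0, 0.226, 0.974, -0.0]
ft_force: [0.8, 0.5, -0.8]
opening: 0.736
finger_force: 38.8
```

Emit:
{"fn": "step_arm", "kwargs": {"steps": [0,0,0.012,0,0,0,0,0,0.012,0,0,0,0,0,0.012,0,0,0]}}

```text
time: 21.05
eef_pos: [0.5383, 0.0131, 0.0444]
eef_rot: [-0.0, 0.226, 0.974, -0.0]
ft_force: [-0.0, -0.2, -1.2]
opening: 0.738
finger_force: 38.8
```

Emit:
{"fn": "step_arm", "kwargs": {"steps": [0,0,0.012,0,0,0,0,0,0.012,0,0,0,0,0,0.012,0,0,0]}}

```text
time: 21.35
eef_pos: [0.5385, 0.0132, 0.0442]
eef_rot: [0.0, 0.226, 0.974, 0.0]
ft_force: [-1.8, -0.2, 7.2]
opening: 0.74
finger_force: 39.5
```

Emit:
{"fn": "step_arm", "kwargs": {"steps": [0,0,0.01,0,0,0,0,0,0.01,0,0,0,0,0,0.01,0,0,0]}}

```text
time: 21.65
eef_pos: [0.5385, 0.0132, 0.0441]
eef_rot: [0.0, 0.226, 0.974, 0.0]
ft_force: [-5.4, -0.2, 16.3]
opening: 0.734
finger_force: 40.2
```

Emit:
{"fn": "step_arm", "kwargs": {"steps": [0,0,-0.012,0,0,0,0,0,-0.012,0,0,0,0,0,-0.012,0,0,0,0,0,-0.012,0,0,0,0,0,-0.012,0,0,0], "jaw": -1}}

```text
time: 22.15
eef_pos: [0.5382, 0.0131, 0.0435]
eef_rot: [-0.0, 0.226, 0.974, -0.0]
ft_force: [-0.2, -0.4, 0.1]
opening: 1.001
finger_force: 0.0
```

Emit:
{"fn": "step_arm", "kwargs": {"steps": [0,0,-0.15,0,0,0,0,0,-0.5,0,0,0,0,0,-1,0,0,0]}}

```text
time: 22.45
eef_pos: [0.5368, 0.013, 0.1238]
eef_rot: [-0.002, 0.226, 0.974, -0.001]
ft_force: [1.0, 0.0, -0.3]
opening: 1.0
finger_force: 0.0
```

Emit:
{"fn": "step_arm", "kwargs": {"steps": [0,0,-0.5,0,0,0,0,0,-0.75,0,0,0,0,0,-0.75,0,0,0,0,0,-0.75,0,0,0]}}

```text
time: 22.85
eef_pos: [0.5383, 0.0132, 0.1842]
eef_rot: [0.0, 0.226, 0.974, 0.0]
ft_force: [0.3, -0.2, -0.7]
opening: 0.999
finger_force: 0.0
```

```bash
python3 c.py u2; python3 g.py u2 blue .04 .5378 .0137 .035; python3 - <<'E'
import sys;sys.path.insert(0,'.')
from h import *
D=np.load('w_u2.npz');T,im=D['T'],D['im'];a=np.linspace(0,6.283,720,endpoint=False)
# edge check of white ring top face: radial brightness profile vs x,y,z guess
g=cv2.GaussianBlur(cv2.cvtColor(im,cv2.COLOR_BGR2GRAY),(0,0),.7).astype(np.float32)
for z in(.095,.1,.105):
    out=[]
    for r in(.018,.020,.024,.027,.030,.034,.038):
        q=proj('wrist',np.c_[.538+r*np.cos(a),.0137+r*np.sin(a),0*a+z],T).astype(np.float32)
        v=cv2.remap(g,q[:,:1],q[:,1:],1);out.append((int(v.mean()),int(v.std())))
    print(z,out)
E
```

```text
22.9 [[-8.975e-01  4.410e-01  9.000e-04  5.383e-01]
 [ 4.410e-01  8.975e-01  3.000e-04  1.320e-02]
 [-7.000e-04  7.000e-04 -1.000e+00  1.842e-01]
 [ 0.000e+00  0.000e+00  0.000e+00  1.000e+00]] [-0.3   0.37  0.25  1.86 -0.11  0.93  1.11] [-0.36200802 -0.02900285  0.29619861]
blue [289 146  50  19 238] [0.5385 0.0134 0.0301 0.     0.    ] rms px 0.16 tool offset [0.     0.0002 0.154 ]
0.095 [(95, 47), (109, 49), (184, 36), (193, 33), (192, 32), (180, 76), (202, 60)]
0.1 [(105, 53), (103, 62), (183, 32), (196, 35), (210, 31), (184, 72), (199, 65)]
0.105 [(114, 57), (101, 67), (180, 30), (212, 24), (216, 27), (188, 68), (198, 69)]
```

The middle ring seated at the expected height. Now the thin ring.

Emit:
{"fn": "step_arm", "kwargs": {"steps": [-0.712,-0.92,0,0,0,0,-0.712,-0.92,0,0,0,0]}}

```text
time: 23.1
eef_pos: [0.5563, -0.0784, 0.1824]
eef_rot: [-0.001, 0.225, 0.974, -0.0]
ft_force: [0.4, -1.7, 0.6]
opening: 0.999
finger_force: 0.0
```

Emit:
{"fn": "step_arm", "kwargs": {"steps": [-0.712,-0.92,0,0,0,0,-0.712,-0.92,0,0,0,0]}}

```text
time: 23.3
eef_pos: [0.5747, -0.1716, 0.1822]
eef_rot: [-0.001, 0.227, 0.974, -0.0]
ft_force: [-0.1, 0.8, -0.1]
opening: 0.998
finger_force: 0.0
```

Emit:
{"fn": "step_arm", "kwargs": {"steps": [-0.712,-0.92,0,0,0,0,-0.712,-0.92,0,0,0,0,-0.712,-0.92,0,0,0,0]}}

```text
time: 23.6
eef_pos: [0.592, -0.2687, 0.1821]
eef_rot: [-0.001, 0.231, 0.973, -0.003]
ft_force: [-0.5, 0.2, -0.1]
opening: 0.995
finger_force: 0.0
```

Emit:
{"fn": "step_arm", "kwargs": {"steps": [0,0,0.5,0,0,0,0,0,1,0,0,0,0,0,1,0,0,0]}}

```text
time: 23.9
eef_pos: [0.5891, -0.2574, 0.0969]
eef_rot: [-0.006, 0.226, 0.974, 0.001]
ft_force: [-0.6, 1.5, -0.4]
opening: 1.0
finger_force: 0.0
```

Emit:
{"fn": "step_arm", "kwargs": {"steps": [0,0,0.5,0,0,0,0,0,0.9,0,0,0,0,0,0.9,0,0,0,0,0,0.9,0,0,0]}}

```text
time: 24.3
eef_pos: [0.5947, -0.2604, 0.0329]
eef_rot: [0.0, 0.226, 0.974, -0.0]
ft_force: [-0.8, 0.7, 0.9]
opening: 0.997
finger_force: 0.0
```

```bash
python3 c.py n1; python3 g.py n1 orange .015 .5946 -.2602 0 2; python3 g.py n1 orange .015 .5946 -.2602 0 3
```

```text
24.35 [[-8.976e-01  4.409e-01  1.000e-04  5.947e-01]
 [ 4.409e-01  8.976e-01 -2.000e-04 -2.604e-01]
 [-2.000e-04 -1.000e-04 -1.000e+00  3.290e-02]
 [ 0.000e+00  0.000e+00  0.000e+00  1.000e+00]] [ 0.17  0.75  0.25  1.65 -0.24  0.77  1.65] [ 0.27541498 -0.00865672 -0.05330398]
orange [ 270  164   89   87 3781] [ 0.5943 -0.2601  0.      0.      0.    ] rms px 0.78 tool offset [0.0005 0.0002 0.0329]
orange [ 270  164   89   87 3781] [ 0.5934 -0.2597  0.0034  0.      0.    ] rms px 0.27 tool offset [0.0015 0.0001 0.0295]
```

Emit:
{"fn": "step_arm", "kwargs": {"steps": [0.01,0,0.35,0,0,0,0.01,0,0.7,0,0,0,0.01,0,0.86,0,0,0,0.01,0,0.86,0,0,0,0.01,0,0.86,0,0,0]}}

```text
time: 24.85
eef_pos: [0.5949, -0.2607, -0.0354]
eef_rot: [0.001, 0.226, 0.974, -0.0]
ft_force: [-0.5, 0.0, -0.4]
opening: 1.0
finger_force: 0.0
```

Emit:
{"fn": "step_arm", "kwargs": {"steps": [0,0,0,0,0,0,0,0,0,0,0,0,0,0,0,0,0,0,0,0,0,0,0,0,0,0,0,0,0,0], "jaw": 1, "newtons": 35}}

```text
time: 25.35
eef_pos: [0.5949, -0.2606, -0.0349]
eef_rot: [0.001, 0.227, 0.974, -0.0]
ft_force: [-1.7, 0.8, 9.5]
opening: 0.734
finger_force: 36.3
```

```bash
python3 c.py n2; python3 g.py n2 orange .015 .5946 -.2602 0 2; python3 g.py n2 orange .015 .5946 -.2602 0 3
```

```text
25.4 [[-8.973e-01  4.414e-01  2.500e-03  5.949e-01]
 [ 4.414e-01  8.973e-01 -6.000e-04 -2.606e-01]
 [-2.500e-03  5.000e-04 -1.000e+00 -3.490e-02]
 [ 0.000e+00  0.000e+00  0.000e+00  1.000e+00]] [ 0.19  0.85  0.22  1.66 -0.27  0.66  1.67] [-2.01613343  1.43554235  9.77446215]
orange [275 219  81  61 210] [ 0.5764 -0.2463  0.      0.      0.    ] rms px 17.0 tool offset [ 0.0228  0.0047 -0.035 ]
orange [275 219  81  61 210] [ 0.6285 -0.2758 -0.0832  0.      0.    ] rms px 2.44 tool offset [-0.0368  0.0012  0.0484]
```

Emit:
{"fn": "step_arm", "kwargs": {"steps": [0,0,-0.2,0,0,0,0,0,-0.6,0,0,0,0,0,-1,0,0,0]}}

```text
time: 25.7
eef_pos: [0.5935, -0.2601, 0.0447]
eef_rot: [-0.0, 0.226, 0.974, -0.0]
ft_force: [0.7, -0.5, 0.3]
opening: 0.733
finger_force: 38.4
```

Emit:
{"fn": "step_arm", "kwargs": {"steps": [0,0,-0.5,0,0,0,0,0,-1,0,0,0,0,0,-1,0,0,0,0,0,-1,0,0,0]}}

```text
time: 26.1
eef_pos: [0.5945, -0.2603, 0.125]
eef_rot: [0.002, 0.226, 0.974, -0.0]
ft_force: [0.0, 0.3, -0.4]
opening: 0.731
finger_force: 38.5
```

```bash
python3 c.py n3; for v in "120,40" "150,25" "100,90"; do sed "s/(5,120,40)/(3,$v)/;s/(20,255,255)/(25,255,255)/" g.py>g2.py; python3 g2.py n3 orange .015 .5943 -.2602 .16 3; done
```

```text
26.15 [[-8.975e-01  4.410e-01  3.200e-03  5.945e-01]
 [ 4.410e-01  8.975e-01 -9.000e-04 -2.603e-01]
 [-3.300e-03  6.000e-04 -1.000e+00  1.250e-01]
 [ 0.000e+00  0.000e+00  0.000e+00  1.000e+00]] [ 0.15  0.63  0.29  1.62 -0.21  0.93  1.62] [ 0.55034331  0.47273837 -0.17211108]
orange [ 252  188  127  121 8140] [ 0.5941 -0.2592  0.1606  0.      0.    ] rms px 0.4 tool offset [ 0.0007  0.0009 -0.0355]
orange [ 252  188  127  121 8106] [ 0.5941 -0.2592  0.1604  0.      0.    ] rms px 0.39 tool offset [ 0.0007  0.0009 -0.0354]
orange [ 253  189  125  120 7496] [ 0.595  -0.2596  0.1588  0.      0.    ] rms px 0.46 tool offset [-0.0002  0.0009 -0.0338]
```

Emit:
{"fn": "step_arm", "kwargs": {"steps": [0.3,0.4,0,0,0,0,0.712,0.918,0,0,0,0]}}

```text
time: 26.35
eef_pos: [0.5741, -0.1733, 0.1216]
eef_rot: [-0.001, 0.229, 0.974, -0.001]
ft_force: [1.2, 1.7, -0.4]
opening: 0.73
finger_force: 38.5
```

Emit:
{"fn": "step_arm", "kwargs": {"steps": [0.712,0.918,0,0,0,0,0.712,0.918,0,0,0,0]}}

```text
time: 26.55
eef_pos: [0.5547, -0.0779, 0.1214]
eef_rot: [-0.002, 0.226, 0.974, 0.0]
ft_force: [0.6, 0.9, -0.4]
opening: 0.731
finger_force: 38.5
```

Emit:
{"fn": "step_arm", "kwargs": {"steps": [0.4,0.5,0,0,0,0,0.712,0.918,0,0,0,0,0.712,0.918,0,0,0,0,0.712,0.918,0,0,0,0,0.712,0.918,0,0,0,0,0.712,0.918,0,0,0,0]}}

```text
time: 27.15
eef_pos: [0.5379, 0.0083, 0.1225]
eef_rot: [-0.0, 0.228, 0.974, -0.0]
ft_force: [-0.6, -0.3, -0.5]
opening: 0.723
finger_force: 38.5
```

```bash
python3 c.py n4; python3 g.py n4 orange .015 .538 .0137 .16 3
```

```text
27.2 [[-8.963e-01  4.434e-01 -6.000e-04  5.379e-01]
 [ 4.434e-01  8.963e-01 -9.000e-04  8.300e-03]
 [ 1.000e-04 -1.100e-03 -1.000e+00  1.225e-01]
 [ 0.000e+00  0.000e+00  0.000e+00  1.000e+00]] [-0.31  0.45  0.27  1.91 -0.16  0.8   1.16] [ 0.39935498 -0.51088463  0.66124405]
orange [ 252  189  127  120 7861] [0.5382 0.0092 0.1573 0.     0.    ] rms px 0.4 tool offset [ 0.0001  0.0009 -0.0348]
```

Emit:
{"fn": "step_arm", "kwargs": {"steps": [0,0,0,0,0,0,0,0,0,0,0,0,0,0,0,0,0,0,0,0,0,0,0,0]}}

```text
time: 27.6
eef_pos: [0.538, 0.0101, 0.1228]
eef_rot: [-0.0, 0.226, 0.974, 0.0]
ft_force: [-0.4, -0.3, -0.3]
opening: 0.728
finger_force: 38.5
```

Emit:
{"fn": "step_arm", "kwargs": {"steps": [0.012,0.025,0.1,0,0,0,0.012,0.025,0.2,0,0,0,0.012,0.025,0.3,0,0,0,0.012,0.025,0.4,0,0,0,0.012,0.025,0.48,0,0,0,0.012,0.025,0.48,0,0,0,0.012,0.025,0.48,0,0,0]}}

```text
time: 28.3
eef_pos: [0.538, 0.0123, 0.0843]
eef_rot: [-0.0, 0.226, 0.974, -0.0]
ft_force: [0.4, 0.2, -0.3]
opening: 0.724
finger_force: 38.5
```

```bash
python3 c.py n5; python3 g.py n5 orange .015 .538 .0137 .12 3
```

```text
28.35 [[-8.975e-01  4.411e-01 -3.000e-04  5.380e-01]
 [ 4.411e-01  8.975e-01 -2.000e-04  1.230e-02]
 [ 2.000e-04 -3.000e-04 -1.000e+00  8.430e-02]
 [ 0.000e+00  0.000e+00  0.000e+00  1.000e+00]] [-0.3   0.51  0.25  1.93 -0.19  0.72  1.17] [-0.70021736 -0.37537808 -0.66681552]
orange [ 252  189  127  120 7747] [0.5384 0.0131 0.119  0.     0.    ] rms px 0.32 tool offset [-0.      0.0008 -0.0347]
```

Emit:
{"fn": "step_arm", "kwargs": {"steps": [0,0.005,0.06,0,0,0,0,0.005,0.12,0,0,0,0,0.005,0.18,0,0,0,0,0.005,0.2,0,0,0,0,0.005,0.2,0,0,0]}}

```text
time: 28.85
eef_pos: [0.5379, 0.0127, 0.068]
eef_rot: [-0.0, 0.226, 0.974, -0.0]
ft_force: [-0.2, -0.5, 0.3]
opening: 0.735
finger_force: 38.5
```

Emit:
{"fn": "step_arm", "kwargs": {"steps": [0,0,0.015,0,0,0,0,0,0.015,0,0,0,0,0,0.015,0,0,0]}}

```text
time: 29.15
eef_pos: [0.5383, 0.0128, 0.0673]
eef_rot: [0.0, 0.226, 0.974, 0.0]
ft_force: [0.6, 0.0, 0.1]
opening: 0.729
finger_force: 38.5
```

Emit:
{"fn": "step_arm", "kwargs": {"steps": [0,0,0.012,0,0,0,0,0,0.012,0,0,0,0,0,0.012,0,0,0]}}

```text
time: 29.45
eef_pos: [0.5382, 0.0128, 0.0663]
eef_rot: [0.0, 0.226, 0.974, 0.0]
ft_force: [1.0, 0.2, -0.7]
opening: 0.729
finger_force: 38.5
```

Emit:
{"fn": "step_arm", "kwargs": {"steps": [0,0,0.012,0,0,0,0,0,0.012,0,0,0,0,0,0.012,0,0,0]}}

```text
time: 29.75
eef_pos: [0.5382, 0.0128, 0.0653]
eef_rot: [-0.0, 0.226, 0.974, -0.0]
ft_force: [-0.1, 0.1, -0.4]
opening: 0.725
finger_force: 38.5
```

Emit:
{"fn": "step_arm", "kwargs": {"steps": [0,0,0.01,0,0,0,0,0,0.01,0,0,0,0,0,0.01,0,0,0]}}

```text
time: 30.05
eef_pos: [0.5383, 0.0128, 0.0651]
eef_rot: [0.0, 0.226, 0.974, 0.0]
ft_force: [-2.2, -0.2, 6.4]
opening: 0.726
finger_force: 39.1
```

Contact came at the predicted height (0.065). I'll release, rise and check.

Emit:
{"fn": "step_arm", "kwargs": {"steps": [0,0,0,0,0,0,0,0,0,0,0,0,0,0,0,0,0,0,0,0,0,0,0,0,0,0,0,0,0,0], "jaw": -1}}

```text
time: 30.55
eef_pos: [0.5382, 0.0128, 0.0644]
eef_rot: [-0.0, 0.226, 0.974, -0.0]
ft_force: [-0.0, 0.6, 0.1]
opening: 1.007
finger_force: 0.0
```

Emit:
{"fn": "step_arm", "kwargs": {"steps": [0,0,-0.15,0,0,0,0,0,-0.5,0,0,0,0,0,-1,0,0,0]}}

```text
time: 30.85
eef_pos: [0.5367, 0.0126, 0.1447]
eef_rot: [-0.002, 0.226, 0.974, -0.001]
ft_force: [0.7, 0.7, 0.3]
opening: 0.997
finger_force: 0.0
```

Emit:
{"fn": "step_arm", "kwargs": {"steps": [0,0,-0.5,0,0,0,0,0,-0.6,0,0,0,0,0,-0.6,0,0,0,0,0,-0.6,0,0,0,0,0,-0.6,0,0,0]}}

```text
time: 31.35
eef_pos: [0.5371, 0.0128, 0.1911]
eef_rot: [-0.001, 0.226, 0.974, -0.0]
ft_force: [-0.3, 0.1, 0.5]
opening: 0.997
finger_force: 0.0
```

```bash
python3 c.py z1; python3 g.py z1 orange .015 .538 .0137 .1 3;python3 g.py z1 orange .015 .538 .0137 .1 5; python3 g.py z1 blue .04 .538 .0137 .035 2
```

```text
31.4 [[-8.975e-01  4.410e-01 -2.700e-03  5.371e-01]
 [ 4.410e-01  8.975e-01 -4.000e-04  1.280e-02]
 [ 2.300e-03 -1.500e-03 -1.000e+00  1.911e-01]
 [ 0.000e+00  0.000e+00  0.000e+00  1.000e+00]] [-0.34  0.36  0.3   1.86 -0.13  0.95  1.12] [ 0.17037023 -0.90968662 -0.61815911]
orange [ 283  155   67   67 1872] [0.5386 0.0134 0.0968 0.     0.    ] rms px 0.26 tool offset [-0.0013  0.0014  0.0944]
orange [ 283  155   67   67 1872] [ 0.5389  0.0134  0.097  -0.0272 -0.0914] rms px 0.15 tool offset [-0.0016  0.0015  0.0941]
blue [291 146  48  18 228] [0.5381 0.0138 0.035  0.     0.    ] rms px 0.3 tool offset [-0.0009  0.0016  0.1561]
```

Emit:
{"fn": "step_arm", "kwargs": {"steps": [0,0,0,0,0,0,0,0,0,0,0,0,0,0,0,0,0,0,0,0,0,0,0,0]}}

```text
time: 31.8
eef_pos: [0.5382, 0.0127, 0.1924]
eef_rot: [-0.0, 0.226, 0.974, -0.0]
ft_force: [0.1, -0.8, 0.6]
opening: 1.0
finger_force: 0.0
```

```bash
python3 c.py z2; python3 g.py z2 orange .015 .538 .0137 .1 3;python3 g.py z2 orange .015 .538 .0137 .1 5; python3 g.py n1 orange .015 .5946 -.2602 0 5; python3 g.py thick orange .015 .5946 -.2602 0 5
```

```text
31.85 [[-8.975e-01  4.411e-01 -2.000e-04  5.382e-01]
 [ 4.411e-01  8.975e-01 -1.000e-04  1.270e-02]
 [ 2.000e-04 -2.000e-04 -1.000e+00  1.924e-01]
 [ 0.000e+00  0.000e+00  0.000e+00  1.000e+00]] [-0.34  0.36  0.3   1.85 -0.13  0.95  1.12] [-0.89100118 -0.01367103 -0.03289401]
orange [ 282  153   67   67 1866] [0.5386 0.0135 0.0968 0.     0.    ] rms px 0.26 tool offset [-0.      0.0009  0.0956]
orange [ 282  153   67   67 1866] [ 5.386e-01  1.350e-02  9.690e-02 -1.000e-04  0.000e+00] rms px 0.26 tool offset [-0.      0.0009  0.0955]
orange [ 270  164   89   87 3781] [ 0.5939 -0.2599  0.0028 -0.0462 -0.1042] rms px 0.21 tool offset [0.001  0.0001 0.03  ]
orange [ 372  192   50   47 1300] [ 0.5881 -0.2614  0.0137  0.0011  0.059 ] rms px 0.2 tool offset [-0.0627  0.1089  0.183 ]
```

The tilt fit is only noise, since it shows the same on a ring lying flat on the bench. The ring is centred, and its contact height matched. I'll hand in.

```bash
python3 -c "
from rig import manip;print(manip.job_done())"
```

```text
the job is handed in; nothing more can be done
None
```

I threaded all three rings on the post (thick, middle, thin from the bottom up) and handed the job in at about 32 s. Each touched down at its predicted height and was released there; the judge gave no verdict, and ring tilt and the bystanders' final positions were not measured.

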